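# Make up two staining kits at the slide desk, freeing a jammed mould

### The arm

A 6-joint arm with a two-finger parallel gripper is mounted at the origin on the work surface. World frame = base frame: x ahead of the robot, y to its left, z up, the work surface at z = 0. Lengths are in mm, angles in rad, forces in N, time in s.
With the tool pointing down it reaches from about 350 to 875 mm from the base axis. Payload 4.2 kg.
Tool frame: the origin (TCP) lies at the very end of the fingers, on their centre line; the grasp point (between the pads) lies 19 mm behind it; z points along the fingers, y is the direction in which the jaws open and shut (so a half turn about z gives the same grasp; the last joint's range is limited). The gripper opens to 87 mm and grips with 3 to 60 N. Pads are 19 mm wide; open, the fingers measure 117 mm over their backs; the gripper's body (75 mm by 190 mm) begins 51 mm behind the grasp point.
Start: joints at [1.385, 0.385, 0.008, 0, -1.194, -0.259], TCP at [268.89, 564.179, 201.55] pointing down, gripper open.
Joint ranges: [-3.14, 3.14], [-1.21, 2.06], [-1.07, 1.41], [-3.16, 2.05], [-2.99, -0.16], [-3.1, 3.1]. Speed limits (rad/s): [2.79, 2.79, 3.14, 3.14, 3.14, 3.14].

### API

Orientations are given as [roll, pitch, yaw] about the fixed x, y, z axes, in that order (R = Rz(yaw) Ry(pitch) Rx(roll)).
In Python, from rig import arm, vision gives the robot as it stands.
- The arm moves only by the tool play_rows, never from a script. Its argument "deltas" is a list of rows, each a list of 4 numbers: the shift along the world's x, y, z in units of 50 mm (1.0 is 50 mm), then the turn about the world's z in rad. In form: [[dx, dy, dz, spin], ...]. A call has 1 to 10 rows; each row shifts and turns the commanded pose from where the row before left it; what a row does not reach is not made up. A row lasts 1/8 s, in which the tool goes at most 62.5 mm and 10.7 degrees, less where a joint would pass 70% of its speed; a pose out of reach is approached as far as the arm can. A call is refused whole if a number of a shift passes 1 or a number of a turn 0.188, either way. A call with a gripper value outside its range is refused whole. "claw" is the opening in per cent of the stroke, from 0 (shut) to 100 (fully open), set as the call begins (left out, the last holds). The fingers move at their own pace and stop on an object; "grip_force" is the grip in N (left out, the last holds). Time passes only in rows, so rows that do not move let the fingers close. It gives the time, the measured TCP pose, the force and the opening at its end, in the units of the state.
- arm.read_state(): the state, without advancing time (a new reading comes with each control period).
- vision.camera(name): name is "scene" or "side" or "wrist"; returns (picture, depth): 480x640x3 uint8, red, green, blue; 480x640 float32, mm along the optical axis (not along the pixel's ray), 0 where there is no reading.
- vision.camera_info(name): a dict with "fx", "fy", "cx", "cy" (pixels), "k1" (the pictures are not rectified: a ray, as slopes to the right and down, at radius r is drawn at 1 + k1 r^2 times it, then the intrinsics apply), "rvec" (rotation vector, rad) and "tvec" (3), from world to camera coordinates, as OpenCV has them. Camera axes: x right, y down, z forward; pixel columns grow to the right and rows downward; lengths in mm; the calibration is good to about 2 mm. A picture is of the moment at which its call begins: read the wrist's pose just before it. camera_info takes no time and is no camera call; for the wrist camera it gives the pose at the moment of the call.
- arm.finish_job(): hands the job in, once; it reports no verdict.
The state is a dict: "t": time; "joint_positions": joint angles; "qvel": joint speeds; "effort": joint torques, N m; "eef_pos": TCP position; "eef_rot": TCP orientation; "wrist_force": force on the tool from outside, world axes, zero at the start; "torque": the same for the moment, N m; "gripper_width": finger opening in mm.
Only numpy, scipy, OpenCV 4.12 (cv2) and the standard library are available. Lean on these libraries where they do the work, as an engineer would, in place of code of your own. Each camera call takes 0.05 s, during which the arm holds its last target.

### The job

Make up the two kits: put the squat jar and the flat slide box into the square tray, and the slim vial and the steel wax mould into the long tray, each right way up on the tray's floor. The mould is jammed between the cheeks of its spring rack, so do not touch it with the fingers while it is there: hold the wooden tapping block, knock the mould sideways with it until it is clear of the cheeks in the rack's open bay, and only then lift it out. Stand the block back on its cork mat, and leave the open glass staining jar where it is, standing.

Things in the scene. Friction and masses are not known exactly. Their poses are not given: they have to be found in the camera images.
- square_tray: Fixed white kit tray, 140 x 140 mm outside. Origin: centre of underside. Floor 4 mm thick; walls 4 mm thick, tops 10 mm above the table. A 4 mm thick divider, top 8 mm above the table, runs along its x axis at y = 0 and makes two compartments, each 132 mm (x) by 64 mm (y), centred at y = +34 and -34 mm. Takes the jar and the slide box, in either compartment.
- long_tray: Fixed white kit tray, 170 mm (its x) x 80 mm (its y) outside. Origin: centre of underside. Floor 4 mm thick; walls 4 mm thick, tops 10 mm above the table. A 4 mm thick divider, top 8 mm above the table, runs along its y axis at x = 0 and makes two compartments, each 79 x 72 mm, centred at x = +41 and -41 mm. Takes the vial and the mould, in either compartment.
- rack: Fixed metal rack, base 110 (x) x 76 (y) x 4 mm, origin: centre of underside. Two cheeks 10 mm thick, 26 mm high, at x 22 to 50 mm, inner faces at y -16 (fixed) and +16 mm (sprung, 6 N on the mould, closes 1 mm when empty); throat open at both ends. Open bay at x -50 to 22 with 12 mm high end stop. Push the mould to -x with about 3 to 10 N; it is clear of the cheeks once its centre is below x = 2.
- mould: Steel embedding mould full of pale wax: solid block 40 (its x) x 32 (its y) x 24 mm high, about 90 g. Origin: centre of underside. Starts jammed in the rack's throat on the base plate, axes along the rack's, centre at about rack x = +36 mm; its +x face sticks out some 6 mm past the cheeks; its top is 2 mm above the cheeks.
- block: Loose wooden tapping block, upright, 24 x 24 mm and 75 mm high, about 50 g. Origin: centre of its underside. Starts standing on the cork mat.
- mat: Fixed cork mat 80 x 80 mm, 5 mm thick, home of the tapping block. Origin: centre of its underside.
- jar: Loose squat amber glass jar with white cap, standing: glass 48 mm across and 32 mm high, cap 45 mm across above it, 43 mm high in all, about 90 g. Origin: centre of its underside.
- vial: Loose slim amber glass vial with black cap, standing: 26 mm across to 46 mm height, cap 25 mm across above, 62 mm high in all, about 40 g. Origin: centre of its underside.
- slide_box: Loose flat white closed slide box with a grey seam and a paper patch on top: 34 mm (its x) x 84 mm (its y) x 26 mm high, about 70 g. Origin: centre of its underside.
- stain_jar: Bystander: empty open clear glass staining jar, standing loose, up to 44 mm across at the rim, 68 mm high. Origin: centre of its underside. Not to be moved or tipped.
Mind the look-alikes: they are no part of the job. Leave any green or yellow look-alike of the slide_box alone. There is more than one size of the mat; the job needs the larger.

How it is judged (in metres and radians):
On the way:
1. the held block pushes on the mould while it is still between the cheeks (contact force between block and mould above 1 N and contact force between the fingers and block above 1 N and x of mould in the frame of rack above 0.008 m and y of mould in the frame of rack between -0.025 and 0.025 m and z of mould in the frame of rack below 0.02 m), for 0.05 s.
At the end, for the whole second after the job is handed in: Jar and slide box in the square tray, vial and mould in the long tray: centres inside the walls, undersides within 5 mm of the tray floor, tilt under 0.12 rad; block standing on the cork mat, centre within 36 mm of the mat's along both axes; all at rest (under 0.02 m/s) (x of jar in the frame of square_tray between -0.062 and 0.062 m and y of jar in the frame of square_tray between -0.062 and 0.062 m and z of jar in the frame of square_tray between 0.001 and 0.009 m and angle between each of jar, slide_box, vial, mould, block's own z axis and vertical below 0.12 rad and linear speed of each of jar, slide_box, vial, mould, block below 0.02 m/s and x of slide_box in the frame of square_tray between -0.062 and 0.062 m and y of slide_box in the frame of square_tray between -0.062 and 0.062 m and z of slide_box in the frame of square_tray between 0.001 and 0.009 m and x of vial in the frame of long_tray between -0.077 and 0.077 m and y of vial in the frame of long_tray between -0.034 and 0.034 m and z of vial in the frame of long_tray between 0.001 and 0.009 m and x of mould in the frame of long_tray between -0.077 and 0.077 m and y of mould in the frame of long_tray between -0.034 and 0.034 m and z of mould in the frame of long_tray between 0.001 and 0.009 m and x of block in the frame of mat between -0.036 and 0.036 m and y of block in the frame of mat between -0.036 and 0.036 m and z of block in the frame of mat between 0.002 and 0.01 m); the robot touches nothing.
It fails at once if the fingers touch the mould while it is still between the rack's cheeks (contact force between the fingers and mould above 1 N and x of mould in the frame of rack above 0.008 m and y of mould in the frame of rack between -0.025 and 0.025 m and z of mould in the frame of rack below 0.02 m).
It fails at once if the glass staining jar is moved more than 20 mm or tipped (distance of stain_jar from where it was at the start of the episode above 0.02 m or angle between stain_jar's own z axis and vertical above 0.3 rad).
It also fails if it takes over 144 s, if anything falls off the work surface, if the arm or the gripper's body presses on something with over 40 N, if the wrist force passes 120 N, or if a joint passes its speed limit or range.

## Working session

There is one attempt and no reset: what is moved stays moved. The work goes in short steps, Python scripts to look and compute and a tool call to move; the robot and the scene stay as the last step left them, time stands still between calls to the robot, and variables do not carry over. Pictures are saved under pics/ and viewed, and the job is handed in when it is done.

Besides the shell and the picture viewer there is one more tool, called after ">>>" as a command line: name --pt "numbers of a row" for each row, then --argument value for the rest. play_rows: Moves the arm, as the interface text tells. Its arguments: {"type":"object","properties":{"deltas":{"type":"array"},"claw":{"type":"number"},"grip_force":{"type":"number"}},"required":["deltas"]}

```bash
ls; mkdir -p pics; python3 - <<'E'
from rig import arm, vision
import cv2
s=arm.read_state();print(s)
for n in ["scene","side","wrist"]:
    i=vision.camera_info(n);print(n,i)
    p,d=vision.camera(n);cv2.imwrite(f"pics/{n}0.png",p[:,:,::-1])
    import numpy as np;np.save(f"pics/{n}0_d.npy",d)
E
```

```text
pics
{'t': 0.0, 'joint_positions': array([ 1.38460375e+00,  3.85555884e-01,  6.59112658e-03, -4.91231044e-04,
       -1.19399267e+00, -2.58605127e-01]), 'qvel': array([-0.00039743, -0.00030716, -0.00082297, -0.00029034, -0.00062216,
       -0.00104383]), 'effort': array([-1.90814094e-04, -3.90666211e+01,  1.87406731e+01,  4.22012866e+00,
        1.09537636e-02, -1.89736343e-04]), 'eef_pos': array([268.62496613, 563.5937181 , 200.44763642]), 'eef_rot': array([ 3.13938666e+00, -1.11471802e-04, -4.44978820e-01]), 'wrist_force': array([-0.74180116, -0.52927834, -0.11631952]), 'torque': array([-0.02769439,  0.00488083,  0.00727242]), 'gripper_width': 87.22900385048234}
scene {'fx': 521.9528168736175, 'fy': 521.9528168736175, 'cx': 321.4382366028212, 'cy': 237.22025593147973, 'k1': -0.03194012829106057, 'rvec': array([ 0.93330443,  2.55462977, -0.96678025]), 'tvec': array([ 395.39281198, -250.09894534, 1270.24827098])}
side {'fx': 433.39518440150397, 'fy': 433.39518440150397, 'cx': 324.82431306784457, 'cy': 242.89157728671714, 'k1': -0.10493562074025863, 'rvec': array([ 2.42320849, -0.13189484,  0.02503789]), 'tvec': array([-557.46257787,   66.53145813,  761.29857487])}
wrist {'fx': 382.66390304832953, 'fy': 382.66390304832953, 'cx': 323.22957821372637, 'cy': 240.40331179107733, 'k1': 0.027410916766936338, 'rvec': array([-1.58324692,  2.51169564,  0.35341121]), 'tvec': array([624.19947796, -33.6782105 , 391.05140306])}
```

View pics/scene0.png

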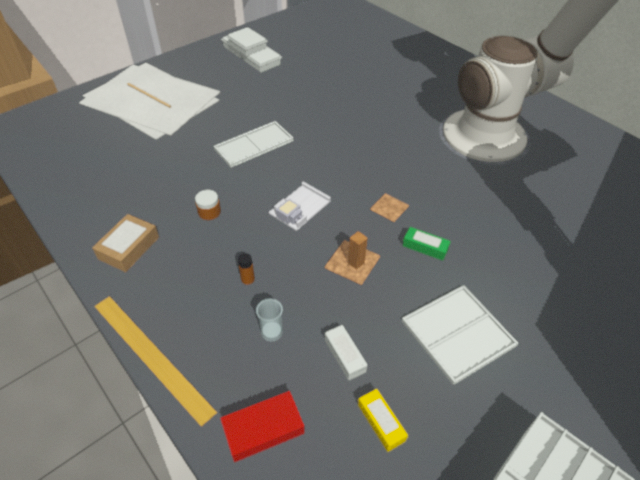

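View pics/side0.png

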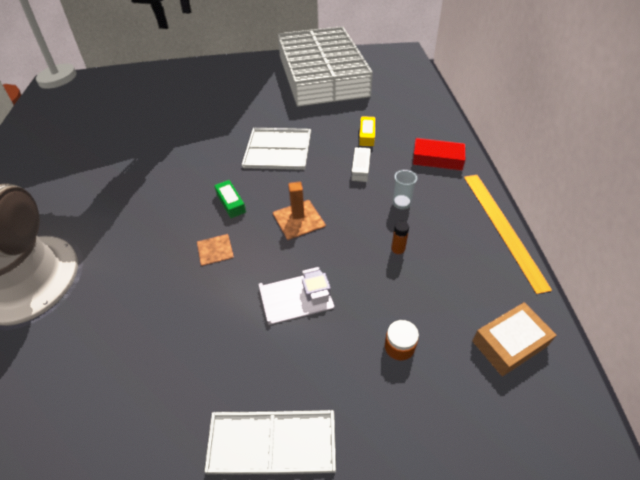

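View pics/wrist0.png

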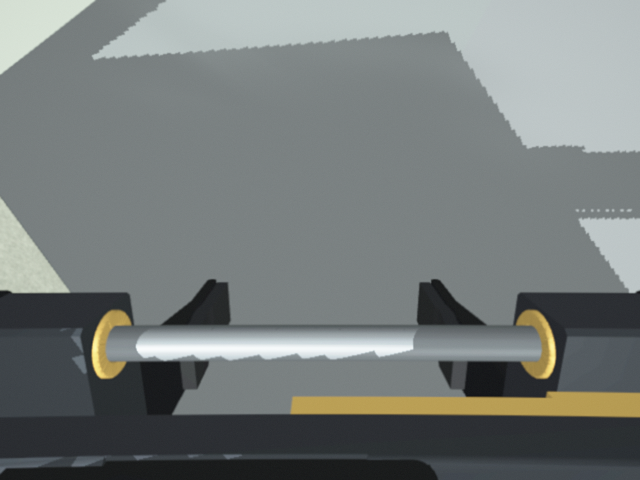

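Candidates by scene-camera pixel:
- **Slide box:** white at (346,351). Look-alikes are green (427,242), yellow (383,418) and the red box (262,425).
- **Mat:** larger at (353,261), with the block on it. The smaller one is at (390,207).
- **Trays:** square at (459,332), long at (254,143).
- **Other items:** rack and mould (300,206), jar (207,205), vial (246,268), stain jar (270,320).

I choose the white box and the larger mat, and will check both in one close crop.

```bash
cat > h.py <<'E'
import numpy as np, cv2
from rig import arm, vision
def undist(info,uv):
    K=np.array([[info['fx'],0,info['cx']],[0,info['fy'],info['cy']],[0,0,1]]);
    # draw = ray*(1+k1 r^2): OpenCV model
    return cv2.undistortPoints(np.array(uv,float).reshape(-1,1,2),K,np.array([info['k1'],0,0,0,0])).reshape(-1,2)
def plane(info,uv,z):
    n=undist(info,uv);R=cv2.Rodrigues(info['rvec'])[0];t=info['tvec']
    c=-R.T@t;d=np.c_[n,np.ones(len(n))]@R
    s=(z-c[2])/d[:,2];return c+d*s[:,None]
def cloud(info,dep,mask=None):
    v,u=np.nonzero((dep>0) if mask is None else ((dep>0)&mask))
    n=undist(info,np.c_[u,v]);z=dep[v,u][:,None]
    R=cv2.Rodrigues(info['rvec'])[0]
    return (np.c_[n,np.ones(len(n))]*z-info['tvec'])@R, np.c_[u,v]
def proj(info,P):
    K=np.array([[info['fx'],0,info['cx']],[0,info['fy'],info['cy']],[0,0,1]])
    return cv2.projectPoints(np.array(P,float).reshape(-1,1,3),info['rvec'],info['tvec'],K,np.array([info['k1'],0,0,0,0]))[0].reshape(-1,2)
def rect(xy):
    (c,wh,a)=cv2.minAreaRect(np.array(xy,np.float32));return np.round(c,1),np.round(wh,1),round(a,1)
E
cat > m1.py <<'E'
from h import *
A={n:cv2.imread(f'pics/{n}0.png') for n in('scene','side')}
# ROI per object (scene,side)
roi={'square':((400,285,520,382),(238,124,316,172)),'long':((210,118,298,168),(203,408,340,478)),'rack':((266,180,334,230),(256,264,336,324)),
'mat':((322,225,384,285),(270,180,328,238)),'jar':((192,188,224,222),(382,318,422,360)),'vial':((234,252,260,287),(388,219,412,256)),'slide':((322,322,370,380),(348,146,374,182)),'stain':((252,296,288,344),(390,168,420,212))}
for n in A:
    info=vision.camera_info(n);d=np.load(f'pics/{n}0_d.npy')
    P,uv=cloud(info,d)
    for k,r in roi.items():
        x0,y0,x1,y1=r[n=='side']
        m=(uv[:,0]>=x0)&(uv[:,0]<x1)&(uv[:,1]>=y0)&(uv[:,1]<y1)
        Q=P[m]
        print(n,k,'zpct',np.round(np.percentile(Q[:,2],[1,25,50,75,99]),1),end=' ')
        for zl,zh in ((2.5,14),(20,30),(36,48),(55,80)):
            q=Q[(Q[:,2]>zl)&(Q[:,2]<zh)]
            if len(q)>25: print((zl,zh),len(q),*rect(q[:,:2]),'med',np.round(np.median(q,0),1),end=' ')
        print()
a=A['scene'][180:385,235:420]
b=A['side'][140:330,250:420]
cv2.imwrite('pics/crop0.png',np.hstack([cv2.resize(a,(400,443),interpolation=cv2.INTER_CUBIC),cv2.resize(b,(396,443),interpolation=cv2.INTER_CUBIC)]))
E
python3 m1.py
```

```text
scene square zpct [-2.8  0.1  2.3  4.6 11.2] (2.5, 14) 5531 [471.4 324.2] [205.6 225.7] 45.6 med [484.  327.9   4.7] 
scene long zpct [-3.4 -0.4  1.3  3.9 11.1] (2.5, 14) 1626 [ 451.  -335.1] [186.7 215.3] 50.2 med [ 456.6 -326.7    4.7] 
scene rack zpct [-3.4 -0.6  1.3  4.9 29.2] (2.5, 14) 890 [498.  -96.9] [144.9 144.3] 49.7 med [481.8 -86.9   4.4] (20, 30) 366 [537.3 -85.2] [42.2 54.2] 10.2 med [538.  -82.1  26.8] 
scene mat zpct [-3.2 -0.6  1.2  5.1 80.1] (2.5, 14) 1020 [502.1  74.5] [149.8 120. ] 49.6 med [527.7  96.6   4.7] (20, 30) 56 [521.3 103.9] [15.9 32.1] 50.3 med [526.3 108.3  25.4] (36, 48) 69 [520.8 104.7] [18.3 31.7] 53.4 med [526.8 107.7  42.2] (55, 80) 236 [517.2  98.6] [25.8 24.4] 2.0 med [522.8 103.5  73.3] 
scene jar zpct [-3.3 -0.1 11.1 40.3 45. ] (2.5, 14) 102 [ 644.9 -224.6] [101.6  66.9] 56.8 med [ 663.2 -183.1    7.4] (20, 30) 89 [ 660.3 -193. ] [28.7 48.1] 59.9 med [ 665.5 -183.    24.8] (36, 48) 319 [ 655.6 -200.7] [45.6 44.5] 58.0 med [ 656.1 -198.6   42.5] 
scene vial zpct [-3.3 -0.6  1.3 39.2 62.6] (2.5, 14) 61 [679.4 -27.5] [77.4 43.9] 53.5 med [697.8 
[... 1833 characters left out ...]
 (20, 30) 49 [691.  -14.1] [12.1 25.8] 65.4 med [689.8 -17.7  25.1] (36, 48) 73 [692.2 -14.6] [13.  25.5] 76.6 med [690.7 -17.7  42.3] (55, 80) 154 [694.   -7.5] [23.4 24.6] 40.2 med [692.9 -10.2  62.1] 
side slide zpct [-2.   0.4 13.  25.8 28.2] (2.5, 14) 80 [664.2 242.3] [119.6  56. ] 79.8 med [655.  186.2   7.1] (20, 30) 421 [661.5 225.2] [85.7 34. ] 76.6 med [660.6 221.6  26. ] 
side stain zpct [-2.2  0.1 12.5 49.6 68.7] (2.5, 14) 82 [735.6 158.8] [134.   59.7] 67.5 med [722.2  95.5   8. ] (20, 30) 71 [724.2  99.6] [18.8 37.6] 74.0 med [722.2  95.2  25.6] (36, 48) 132 [725.8 109.7] [35.6 37.6] 6.0 med [726.3  98.6  42.7] (55, 80) 258 [727.7 111.1] [44.3 40.3] 75.3 med [728.5 116.3  63.8]
```

View pics/crop0.png

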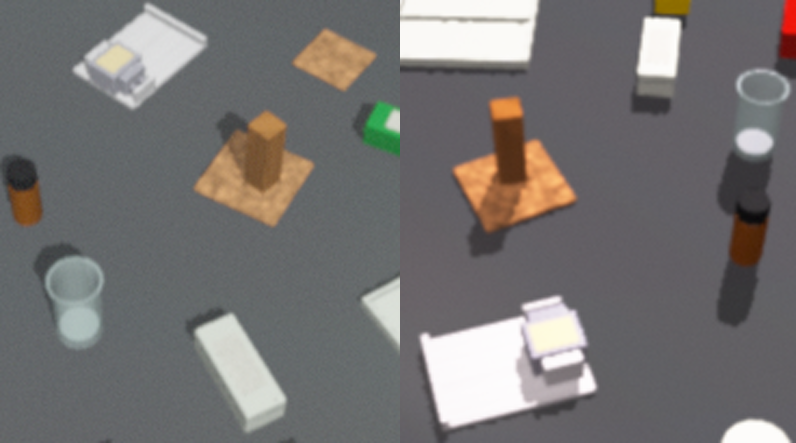

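The crop shows the plain white slide box at crop (240,370), with a paper patch on top. The block stands on the larger mat, clearly bigger than the bare one at top right. The mould (pale wax) is in the cheeks at the far (+x) end of the rack. Next I refine the flat items and yaws.

```bash
cat > m2.py <<'E'
from h import *
A={n:cv2.imread(f'pics/{n}0.png') for n in('scene','side')}
exec(open('m1.py').read().split('for n in A')[0])
for n in A:
    info=vision.camera_info(n);I=A[n];hsv=cv2.cvtColor(I,cv2.COLOR_BGR2HSV)
    def comp(mask,k,pad=4):
        x0,y0,x1,y1=roi[k][n=='side'];m=np.zeros_like(mask);m[y0-pad:y1+pad,x0-pad:x1+pad]=mask[y0-pad:y1+pad,x0-pad:x1+pad]
        nn,l,st,_=cv2.connectedComponentsWithStats(m);j=1+np.argmax(st[1:,4]);c=max(cv2.findContours((l==j).astype(np.uint8),0,2)[0],key=len);return c[:,0]
    white=((hsv[...,2]>125)&(hsv[...,1]<70)).astype(np.uint8)
    brown=((hsv[...,1]>90)&(hsv[...,2]>60)&(hsv[...,0]<25)).astype(np.uint8)
    for k,m,z in(('square',white,5),('long',white,5),('rack',white,4),('slide',white,26),('mat',brown,5)):
        c=comp(m,k)
        print(n,k,*rect(plane(info,c,z)[:,:2]))
    # wax patch
    y=((hsv[...,1]>40)&(hsv[...,0]>12)&(hsv[...,0]<40)&(hsv[...,2]>150)).astype(np.uint8)
    c=comp(y,'rack');print(n,'wax',len(c),*rect(plane(info,c,28)[:,:2]))
    d=np.load(f'pics/{n}0_d.npy');P,uv=cloud(info,d)
    def sub(k,zl,zh):
        x0,y0,x1,y1=roi[k][n=='side'];m=(uv[:,0]>=x0)&(uv[:,0]<x1)&(uv[:,1]>=y0)&(uv[:,1]<y1)&(P[:,2]>zl)&(P[:,2]<zh);return P[m]
    q=sub('mat',76,86);print(n,'blocktop',len(q),*rect(q[:,:2]))
E
python3 m2.py
python3 - <<'E'
import cv2,numpy as np
a=cv2.imread('pics/scene0.png')[175:235,260:340];b=cv2.imread('pics/side0.png')[258:330,250:345]
cv2.imwrite('pics/rack0.png',np.hstack([cv2.resize(a,(400,300)),cv2.resize(b,(396,300))]))
E
```

```text
scene square [481.2 321.2] [146.5 148.2] 80.1
scene long [ 451.7 -325.9] [ 97.4 178.6] 85.1
scene rack [498.  -94.7] [124.5  87.7] 10.9
scene slide [664.9 231.9] [96.3 40.8] 75.6
scene mat [502.   83.9] [115.1  79.8] 19.3
scene wax 19 [535.6 -86.5] [27.9 20.4] 10.4
scene blocktop 145 [517.1  98.9] [25.6 23.2] 2.1
side square [483.5 327.4] [152.4 146.7] 80.7
side long [ 453.8 -323.9] [ 83.  173.7] 85.0
side rack [503.2 -87.3] [118.7  91.7] 11.0
side slide [661.9 225.7] [91.8 37.7] 77.1
side mat [508.2 117.6] [ 84.6 151.1] 16.6Traceback (most recent call last):
  File "m2.py", line 16, in <module>
    c=comp(y,'rack');print(n,'wax',len(c),*rect(plane(info,c,28)[:,:2]))
  File "m2.py", line 8, in comp
    nn,l,st,_=cv2.connectedComponentsWithStats(m);j=1+np.argmax(st[1:,4]);c=max(cv2.findContours((l==j).astype(np.uint8),0,2)[0],key=len);return c[:,0]
                                                      ~~~~~~~~~^^^^^^^^^^
    return _wrapfunc(a, 'argmax', axis=axis, out=out, **kwds)
    return bound(*args, **kwds)
ValueError: attempt to get argmax of an empty sequence
```

View pics/rack0.png

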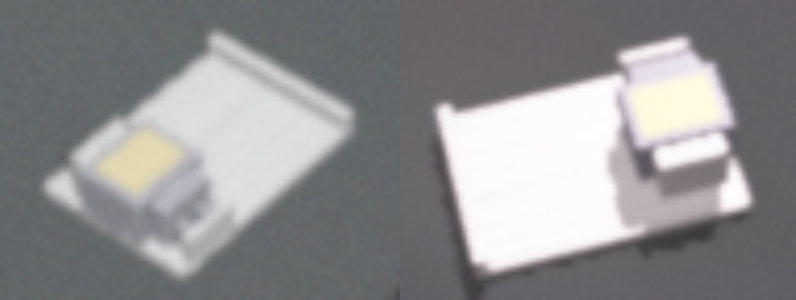

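>>> play_rows --pt "0.4 -0.9 0 -0.11" --pt "0.5 -0.93 0.1 -0.11" --pt "0.5 -0.93 0.1 -0.11" --pt "0.5 -0.93 0.1 -0.11" --pt "0.5 -0.93 0.1 -0.11" --pt "0.5 -0.93 0.1 -0.11" --pt "0.5 -0.93 0 -0.11" --pt "0.5 -0.93 0 -0.11" --pt "0.5 -0.93 0 -0.11" --pt "0.5 -0.93 0 -0.11" --claw 60 --grip_force 30

```text
t: 1.4
eef_pos: [514.3, 99.1, 226.5]
eef_rot: [3.141, 0.0, -1.548]
wrist_force: [1.1, 0.9, -0.1]
gripper_width: 52.1
```

```bash
cat > wr.py <<'E'
import sys
from h import *
s=arm.read_state();info=vision.camera_info('wrist');p,d=vision.camera('wrist')
n=sys.argv[1];cv2.imwrite(f'pics/{n}.png',p[:,:,::-1]);np.savez(f'pics/{n}.npz',d=d,**info)
print(round(s['t'],2),s['eef_pos'].round(1),s['eef_rot'].round(3),s['wrist_force'].round(1),round(s['gripper_width'],1),s['joint_positions'].round(2))
E
python3 wr.py w1
```

```text
1.4 [514.3  99.1 226.5] [ 3.141  0.    -1.548] [ 1.1  0.9 -0.1] 52.1 [ 0.5   0.19 -0.2  -0.   -1.18 -0.48]
```

View pics/w1.png

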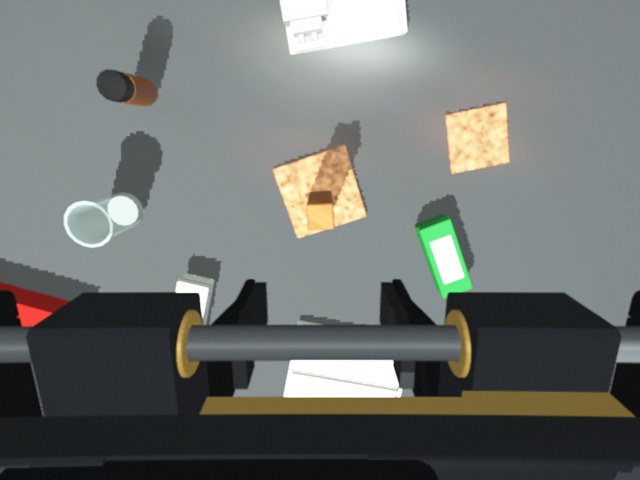

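The wrist view shows the mat at (320,192), the block top at (321,217), the rack at the top edge and the green box at (443,257). Next I measure mat, block and green box here, and the mould in the side view.

```bash
python3 - <<'E'
from h import *
z=dict(np.load('pics/w1.npz'));I=cv2.imread('pics/w1.png');hsv=cv2.cvtColor(I,cv2.COLOR_BGR2HSV)
o=((hsv[...,1]>70)&(hsv[...,0]<25)&(hsv[...,2]>50))
P,uv=cloud(z,z['d'],o&(np.add.outer(np.arange(480)*0,np.arange(640))>265)&(np.add.outer(np.arange(480)*0,np.arange(640))<375)&(np.add.outer(np.arange(480),np.arange(640)*0)<245))
for a,b in((2,9),(76,86)):
    q=P[(P[:,2]>a)&(P[:,2]<b)];print(a,len(q),*rect(q[:,:2]),np.median(q[:,2]).round(1))
m=(o.astype(np.uint8));m[245:]=0;m[:,:265]=0;m[:,375:]=0
c=max(cv2.findContours(m,0,2)[0],key=len)[:,0];print('mat',*rect(plane(z,c,5)[:,:2]))
h=cv2.convexHull(plane(z,c,5)[:,:2].astype(np.float32))[:,0];print(h.round(0).tolist())
g=((hsv[...,0]>45)&(hsv[...,0]<80)&(hsv[...,1]>90));Q,_=cloud(z,z['d'],g);Q=Q[Q[:,2]>15];print('green',*rect(Q[:,:2]),np.median(Q[:,2]))
info=vision.camera_info('side');I=cv2.imread('pics/side0.png');hsv=cv2.cvtColor(I,cv2.COLOR_BGR2HSV)
b=((I[...,0].astype(int)<I[...,2]-25)&(I[...,2]>150)).astype(np.uint8);b[:255]=0;b[325:]=0;b[:,:255]=0;b[:,345:]=0
c=max(cv2.findContours(b,0,2)[0],key=len)[:,0];print('wax',*rect(plane(info,c,28)[:,:2]))
E
```

```text
2 3989 [518.3  87.3] [80.  80.3] 19.7 4.8
76 716 [517.5  96.3] [24. 24.] 2.3 79.7
mat [518.2  87.6] [80.4 82.3] 19.6
[[499.0, 38.0], [502.0, 39.0], [511.0, 42.0], [514.0, 43.0], [517.0, 44.0], [520.0, 45.0], [523.0, 46.0], [527.0, 47.0], [530.0, 48.0], [533.0, 49.0], [536.0, 50.0], [539.0, 51.0], [561.0, 59.0], [566.0, 61.0], [568.0, 63.0], [568.0, 67.0], [564.0, 79.0], [544.0, 135.0], [543.0, 136.0], [538.0, 136.0], [505.0, 126.0], [477.0, 115.0], [472.0, 112.0], [470.0, 111.0], [468.0, 110.0], [469.0, 108.0], [470.0, 104.0], [474.0, 93.0], [493.0, 39.0], [494.0, 37.0]]
green [411.2 115.6] [ 52.9 176.6] 37.3 25.585477553458716
wax [536.1 -86.6] [29.2 21.7] 12.8
```

>>> play_rows --pt "0.06 -0.06 -0.6 0.017" --pt "0 0 -0.7 0" --pt "0 0 -0.7 0" --pt "0 0 -0.7 0" --pt "0 0 -0.6 0" --pt "0 0 -0.28 0" --pt "0 0 0 0"

```text
t: 2.33
eef_pos: [516.5, 97.5, 46.9]
eef_rot: [3.14, -0.001, -1.528]
wrist_force: [-0.6, 1.0, -0.5]
gripper_width: 52.3
```

>>> play_rows --pt "0 0 0 0" --pt "0 0 0 0" --pt "0 0 0 0" --pt "0 0 0 0" --pt "0 0 0 0" --claw 0 --grip_force 40

```text
t: 2.95
eef_pos: [517.2, 97.8, 48.1]
eef_rot: [-3.141, 0.0, -1.528]
wrist_force: [-1.4, -0.5, 4.2]
gripper_width: 23.5
```

>>> play_rows --pt "0 0 0.4 0" --pt "0 0 0.8 0" --pt "0.1 -0.2 0.6 0" --pt "0.24 -0.6 0 0.03" --pt "0.24 -0.6 0 0.03" --pt "0.24 -0.6 0 0.03" --pt "0.24 -0.6 0 0.03" --pt "0.24 -0.6 0 0.027" --pt "0.24 -0.24 0 0" --pt "0 0 0 0"

```text
t: 4.2
eef_pos: [594.3, -74.8, 136.9]
eef_rot: [3.141, 0.0, -1.382]
wrist_force: [-0.8, 0.8, -0.1]
gripper_width: 23.6
```

```bash
python3 wr.py w2; python3 - <<'E'
from h import *
for n in('scene','side'):
    p,d=vision.camera(n);cv2.imwrite(f'pics/{n}1.png',p[:,:,::-1]);np.save(f'pics/{n}1_d.npy',d)
E
```

```text
4.2 [594.3 -74.8 136.9] [ 3.141  0.    -1.382] [-0.8  0.8 -0.1] 23.6 [ 0.14  0.39 -0.15 -0.   -1.03  0.04]
```

View pics/w2.png

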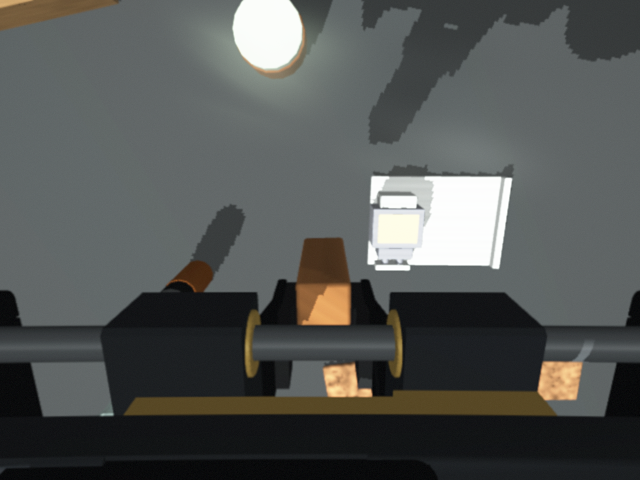

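View pics/side1.png

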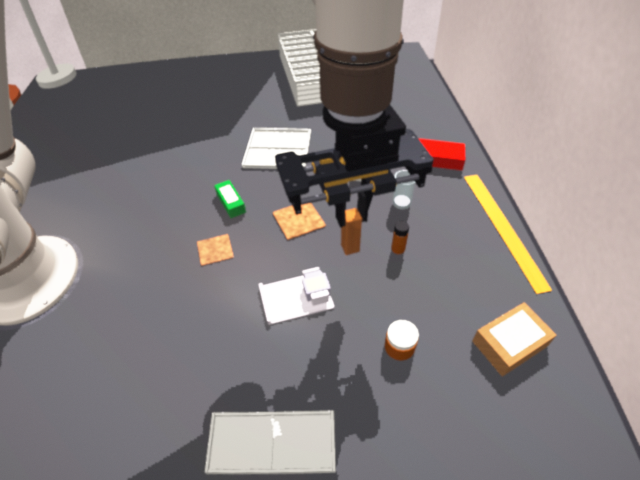

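Wrist view w2: rack at (438,220), mould at (398,229), and the held block at (324,280), clear of both. Next I measure rack, mould and block.

```bash
cat > rk.py <<'E'
import sys
from h import *
f=sys.argv[1]
z=dict(np.load(f'pics/{f}.npz'));I=cv2.imread(f'pics/{f}.png').astype(int)
x0,y0,x1,y1=map(int,sys.argv[2:6]) # rack roi
roi=np.zeros(I.shape[:2],bool);roi[y0:y1,x0:x1]=1
P,uv=cloud(z,z['d'],roi)
col=I[uv[:,1],uv[:,0]]
q=P[(P[:,2]>2.0)&(P[:,2]<6.5)&(col.min(1)>120)];print('base',len(q),*rect(q[:,:2]))
q=P[(P[:,2]>26.9)&(P[:,2]<31)];print('mouldtop',len(q),*rect(q[:,:2]),np.median(q[:,2]))
w=roi&(I[...,0]<I[...,2]-18)&(I[...,2]>150)
c=max(cv2.findContours(w.astype(np.uint8),0,2)[0],key=len)[:,0];print('wax',*rect(plane(z,c,28)[:,:2]))
w=roi&(I.min(2)>150)
c=max(cv2.findContours(w.astype(np.uint8),0,2)[0],key=len)[:,0];print('basecol',*rect(plane(z,c,4)[:,:2]))
E
python3 rk.py w2 355 165 520 278
python3 - <<'E'
from h import *
z=dict(np.load('pics/w2.npz'));I=cv2.imread('pics/w2.png').astype(int)
m=np.zeros(I.shape[:2],bool);m[235:330,295:355]=1
m&=(I[...,2]>I[...,0]+40)
P,uv=cloud(z,z['d'],m);print(P.min(0).round(1),P.max(0).round(1))
q=P[P[:,2]>40]
# front face: lines by z
for a in range(85,170,10):
    q=P[(P[:,2]>a)&(P[:,2]<a+10)]
    if len(q)>5: print(a,len(q),q.mean(0).round(1),q[:,:2].min(0).round(1),q[:,:2].max(0).round(1))
E
```

```text
base 7708 [504.3 -93.1] [106.6  76.7] 10.6
mouldtop 1883 [537.7 -87.7] [39.8 50.4] 10.2 28.008596355954694
wax [537.6 -87.2] [30.6 21.9] 10.7
basecol [500.3 -91.4] [115.7  82. ] 10.6
[ 582.4 -108.3   97.9] [608.8 -66.4 241.3]
95 106 [597.4 -87.8 101.5] [586.9 -89.9] [608.  -84.9]
105 192 [597.7 -87.7 109.8] [586.6 -90. ] [608.2 -84.8]
115 214 [597.6 -87.8 120.1] [586.6 -90.1] [608.2 -85.1]
125 238 [597.8 -87.7 130. ] [586.6 -90. ] [608.3 -84.9]
135 244 [597.9 -87.7 140.1] [586.4 -90.2] [608.4 -84.9]
145 304 [598.1 -87.6 150.2] [586.6 -90. ] [608.5 -84.8]
155 399 [597.7 -87.7 160.3] [586.4 -90.3] [608.6 -84.5]
165 2371 [595.7 -79.1 168.3] [582.4 -90.4] [608.8 -66.4]
```

>>> play_rows --pt "0 0 -0.4 0" --pt "0 0 -0.5 0" --pt "0 0 -0.4 0" --pt "0 0 -0.3 0" --pt "0 0 -0.1 0" --pt "-0.098 -0.018 0 0" --pt "-0.098 -0.018 0 0" --pt "-0.098 -0.018 0 0" --pt "0 0 0 0"

```text
t: 5.48
eef_pos: [578.9, -77.2, 53.1]
eef_rot: [-3.141, -0.0, -1.381]
wrist_force: [0.5, -0.4, -0.7]
gripper_width: 23.4
```

```bash
python3 wr.py w3
```

```text
5.47 [578.9 -77.2  53.1] [-3.141 -0.    -1.381] [ 0.5 -0.4 -0.7] 23.4 [ 0.14  0.46 -0.28  0.   -0.83  0.05]
```

View pics/w3.png

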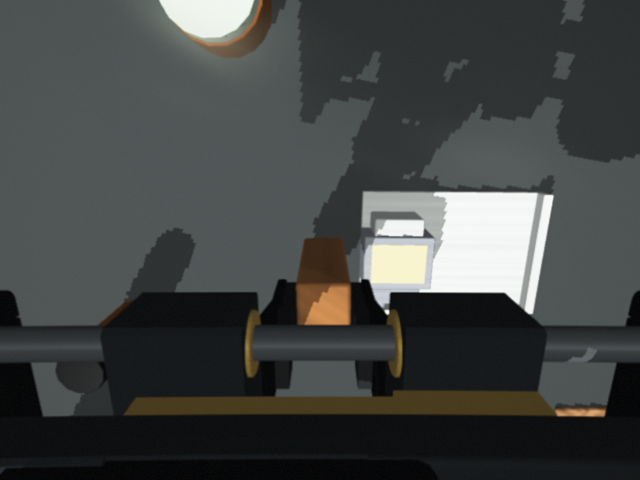

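>>> play_rows --pt "-0.098 -0.019 -0.03 0" --pt "-0.098 -0.019 0 0" --pt "-0.08 -0.015 0 0" --pt "-0.08 -0.015 0 0" --pt "-0.08 -0.015 0 0" --pt "-0.08 -0.015 0 0" --pt "-0.08 -0.015 0 0" --pt "-0.08 -0.015 0 0"

```text
t: 6.52
eef_pos: [551.9, -82.3, 53.3]
eef_rot: [-3.127, -0.001, -1.379]
wrist_force: [7.5, 1.9, -1.5]
gripper_width: 23.5
```

```bash
python3 wr.py w4
```

```text
6.53 [551.9 -82.3  53.3] [-3.127e+00 -1.000e-03 -1.379e+00] [ 7.5  1.9 -1.5] 23.5 [ 0.14  0.42 -0.36  0.   -0.78  0.05]
```

View pics/w4.png

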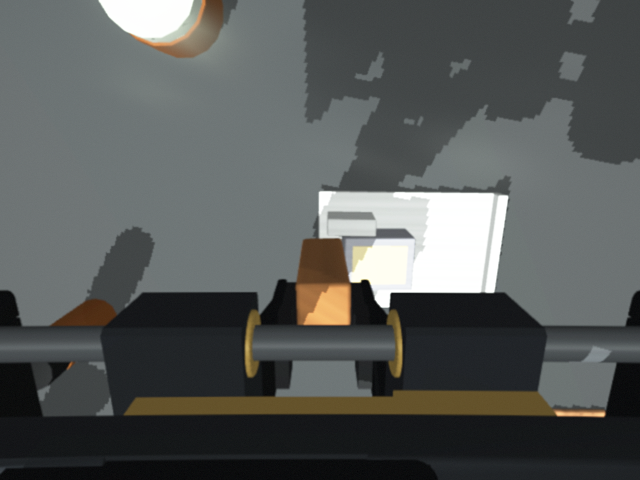

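>>> play_rows --pt "-0.08 -0.015 0 0" --pt "-0.08 -0.015 0 0" --pt "-0.08 -0.015 0 0" --pt "-0.08 -0.015 0 0" --pt "-0.08 -0.015 0 0" --pt "-0.08 -0.015 0 0" --pt "-0.08 -0.015 0 0" --pt "-0.08 -0.015 0 0"

```text
t: 7.58
eef_pos: [512.8, -89.6, 51.0]
eef_rot: [3.141, -0.0, -1.381]
wrist_force: [0.6, -0.0, 0.3]
gripper_width: 23.8
```

```bash
python3 wr.py w5;python3 rk.py w5 300 165 520 290
```

```text
7.58 [512.8 -89.6  51. ] [ 3.141 -0.    -1.381] [ 0.6 -0.   0.3] 23.8 [ 0.14  0.38 -0.44  0.   -0.75  0.05]
base 5313 [ 469.6 -110. ] [126.   73.7] 19.0
mouldtop 3226 [495.8 -98.5] [68.5 33.9] 3.8 28.015891217752408
wax [494.3 -99.9] [ 9.  13.8] 10.8
basecol [ 488.1 -103.3] [84.1 63.5] 10.2
```

View pics/w5.png

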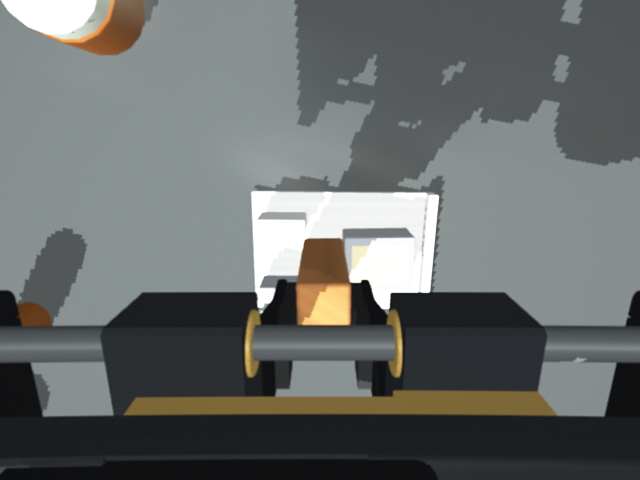

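>>> play_rows --pt "0.06 0.011 0 0" --pt "0 0 0.4 0" --pt "0 0 0.8 0" --pt "0 0.2 0.7 0" --pt "0 0.7 0 0" --pt "0 0.8 0 0" --pt "0 0.8 0 0" --pt "0.05 0.7 -0.2 0" --pt "0 0.37 -0.4 0" --pt "0 0 -0.5 0"

```text
t: 8.88
eef_pos: [518.8, 91.0, 90.4]
eef_rot: [3.141, 0.0, -1.379]
wrist_force: [-0.6, -0.6, -0.3]
gripper_width: 23.3
```

>>> play_rows --pt "0 0 -0.4 0" --pt "0 0 -0.3 0" --pt "0 0 0 0" --pt "0 0 0 0"

```text
t: 9.38
eef_pos: [519.5, 89.7, 56.7]
eef_rot: [-3.141, 0.0, -1.381]
wrist_force: [-0.7, -0.7, 0.2]
gripper_width: 23.6
```

>>> play_rows --pt "0 0 -0.06 0" --pt "0 0 -0.05 0" --pt "0 0 -0.04 0" --pt "0 0 0 0" --pt "0 0 0 0"

```text
t: 10.0
eef_pos: [518.9, 89.7, 48.6]
eef_rot: [-3.142, -0.0, -1.381]
wrist_force: [0.5, 0.1, -0.5]
gripper_width: 23.7
```

>>> play_rows --pt "0 0 -0.02 0" --pt "0 0 -0.01 0" --pt "0 0 0 0"

```text
t: 10.38
eef_pos: [519.3, 89.7, 48.2]
eef_rot: [-3.141, -0.0, -1.38]
wrist_force: [-1.1, -0.8, 6.2]
gripper_width: 23.6
```

```bash
python3 wr.py w6; python3 - <<'E'
from h import *
p,d=vision.camera('side');cv2.imwrite('pics/side2.png',p[:,:,::-1])
cv2.imwrite('pics/side2c.png',cv2.resize(p[150:340,240:420,::-1],None,fx=3,fy=3))
E
```

```text
10.38 [519.3  89.7  48.2] [-3.141 -0.    -1.38 ] [-1.1 -0.8  6.2] 23.6 [ 0.48  0.39 -0.43  0.   -0.75 -0.29]
```

View pics/side2c.png

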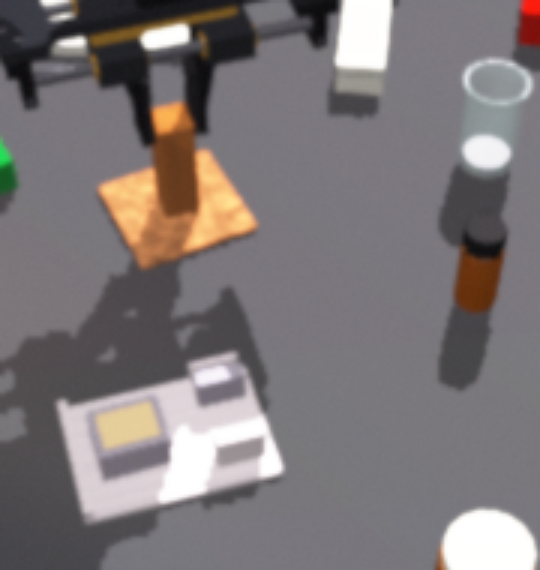

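>>> play_rows --pt "0 0 0 0" --pt "0 0 0 0" --pt "0 0 0 0" --pt "0 0 0.4 0" --pt "0 0 0.9 0" --pt "0 0 0.9 0" --pt "0 -0.4 0.8 0" --pt "0 -0.7 0 0" --pt "0 -0.7 0 0" --pt "0 0 0 0" --claw 75

```text
t: 11.72
eef_pos: [518.5, -2.0, 196.9]
eef_rot: [3.141, 0.0, -1.384]
wrist_force: [0.1, 0.7, -1.1]
gripper_width: 65.3
```

```bash
python3 wr.py w7
```

```text
11.72 [518.5  -2.  196.9] [ 3.141  0.    -1.384] [ 0.1  0.7 -1.1] 65.3 [ 0.31  0.21 -0.26 -0.   -1.11 -0.12]
```

View pics/w7.png

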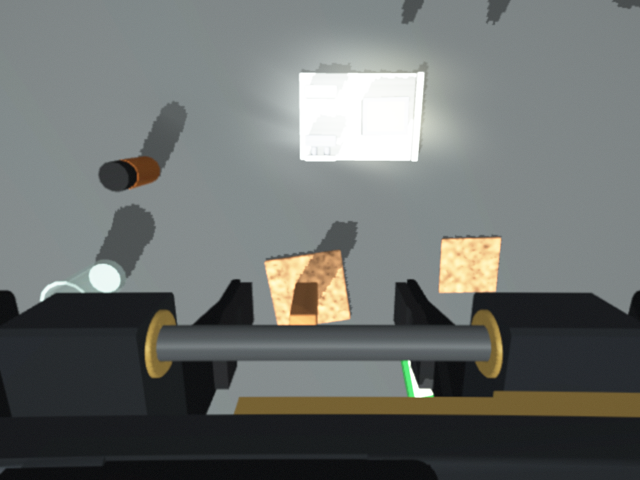

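The mould is in the bay at (385,117), though overexposed, and the block stands on its mat at (304,300). I'll use depth for the measurement.

```bash
python3 - <<'E'
from h import *
z=dict(np.load('pics/w7.npz'))
m=np.zeros((480,640),bool);m[55:175,345:425]=1
P,uv=cloud(z,z['d'],m);q=P[(P[:,2]>24)&(P[:,2]<32)];print(len(q),*rect(q[:,:2]),np.median(q[:,2]))
m[:]=0;m[55:175,290:435]=1
P,uv=cloud(z,z['d'],m);q=P[(P[:,2]>2.3)&(P[:,2]<7)];print(len(q),*rect(q[:,:2]))
q=P[(P[:,2]>9)&(P[:,2]<14)];print('stop',len(q),*rect(q[:,:2]))
E
```

```text
1778 [482. -98.] [40.  32.3] 11.5 27.957138395804762
6638 [497.7 -98.2] [124.9 103.7] 14.1
stop 593 [498.8 -93.5] [102.9  75.5] 10.8
```

>>> play_rows --pt "-0.08 -0.21 0 -0.173" --pt "-0.08 -0.21 0 -0.173" --pt "-0.08 -0.21 0 -0.173" --pt "-0.08 -0.21 0 -0.173" --pt "-0.08 -0.21 -0.2 -0.173" --pt "-0.08 -0.21 -0.3 -0.173" --pt "-0.08 -0.22 -0.4 -0.173" --pt "-0.08 -0.22 -0.4 -0.173" --pt "-0.09 -0.22 -0.4 -0.173" --pt "0 0 0 0"

```text
t: 13.02
eef_pos: [481.1, -96.1, 110.6]
eef_rot: [3.141, -0.004, -2.936]
wrist_force: [-0.6, 0.5, 0.1]
gripper_width: 65.2
```

```bash
python3 wr.py w8; python3 - <<'E'
from h import *
p,d=vision.camera('scene');cv2.imwrite('pics/scene3.png',p[:,:,::-1])
E
```

```text
13.03 [481.1 -96.1 110.6] [ 3.141 -0.004 -2.936] [-0.6  0.5  0.1] 65.2 [ 0.13  0.25 -0.44 -0.   -0.88 -1.5 ]
```

View pics/scene3.png

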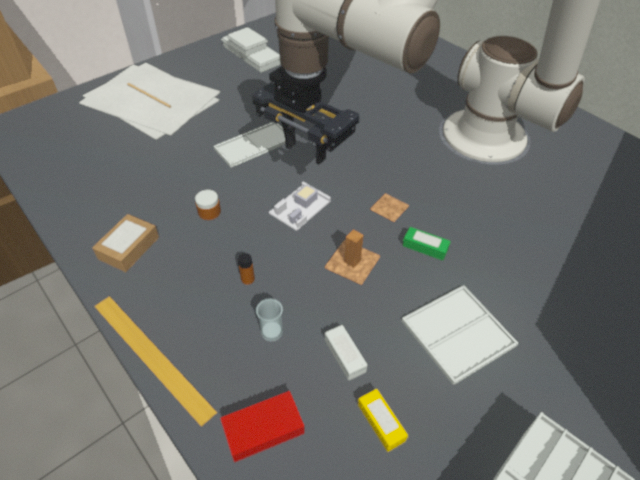

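View pics/w8.png

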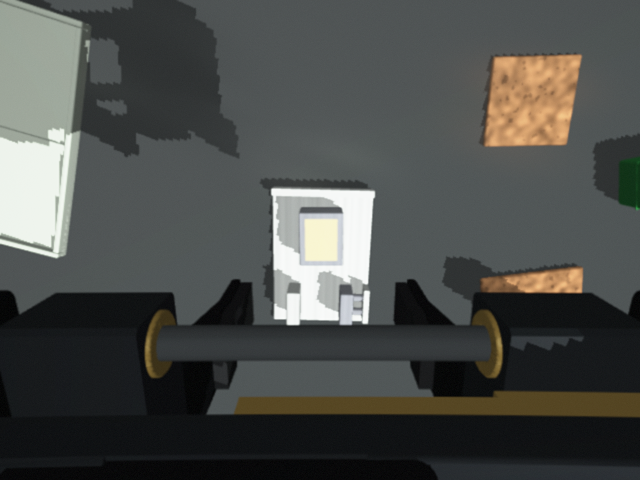

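```bash
python3 rk.py w8 270 185 378 285
```

```text
base 5870 [487.4 -96.1] [79.6 76. ] 10.1
mouldtop 2183 [481.6 -97.9] [39.8 31.8] 11.7 28.002595707775804
wax [481.9 -97.8] [31.  23.1] 11.0
basecol [487. -96.] [78.3 78.5] 11.1
```

>>> play_rows --pt "0.01 -0.024 -0.4 0" --pt "0 0 -0.6 0" --pt "0 0 -0.5 0" --pt "0 0 -0.3 0" --pt "0 0 -0.14 0" --pt "0 0 0 0"

```text
t: 13.88
eef_pos: [483.6, -97.2, 15.5]
eef_rot: [-3.141, 0.001, -2.936]
wrist_force: [-0.2, 0.3, -0.3]
gripper_width: 65.2
```

>>> play_rows --pt "0 0 0 0" --pt "0 0 0 0" --pt "0 0 0 0" --pt "0 0 0 0" --pt "0 0 0 0" --claw 0 --grip_force 40

```text
t: 14.5
eef_pos: [482.9, -97.6, 15.1]
eef_rot: [-3.142, 0.0, -2.938]
wrist_force: [0.0, 0.2, -0.4]
gripper_width: 23.5
```

```bash
python3 wr.py w9; python3 - <<'E'
from h import *
p,d=vision.camera('side');cv2.imwrite('pics/side3c.png',cv2.resize(p[220:400,200:400,::-1],None,fx=3,fy=3))
print(arm.read_state()['gripper_width'])
E
```

```text
14.5 [482.9 -97.6  15.1] [-3.142  0.    -2.938] [ 0.   0.2 -0.4] 23.5 [ 0.13  0.39 -0.54  0.   -0.63 -1.5 ]
15.002946924154298
```

View pics/w9.png

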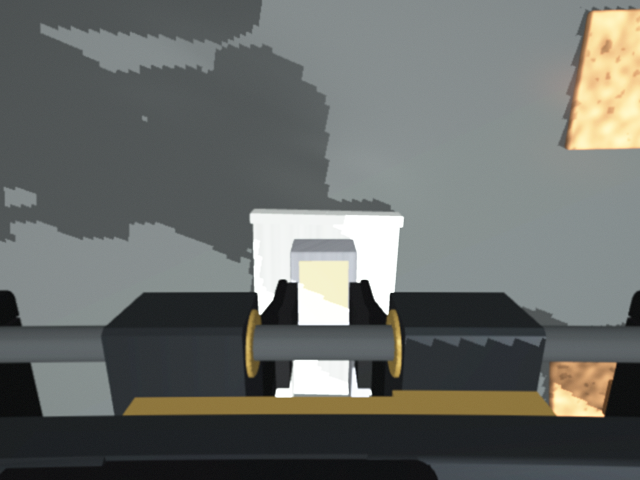

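View pics/side3c.png

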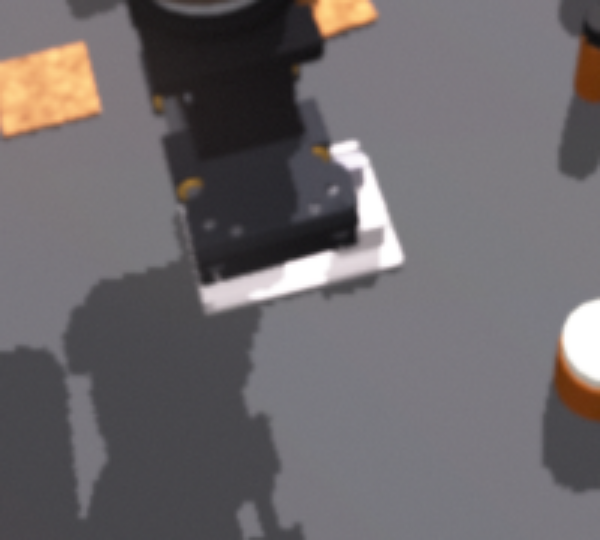

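```bash
python3 wr.py w10; python3 - <<'E'
from h import *
z=dict(np.load('pics/w10.npz'));s=arm.read_state();print(s['gripper_width'],s['eef_pos'])
m=np.zeros((480,640),bool);m[232:300,285:362]=1
P,uv=cloud(z,z['d'],m)
for v in range(236,300,5):
  for u in (293,301,310,320,330,340,348,356):
    k=(uv[:,0]==u)&(uv[:,1]==v)
    print((tuple(P[k][0].round(0).astype(int)) if k.any() else '-'),end=' ')
  print()
E
```

```text
14.6 [482.9 -97.6  15. ] [ 3.142 -0.    -2.938] [0.2 0.4 0.3] 15.0 [ 0.13  0.39 -0.54 -0.   -0.63 -1.5 ]
11.418439570911044 [482.85769791 -97.61026737  15.02728939]
(np.int64(464), np.int64(-118), np.int64(5)) (np.int64(464), np.int64(-114), np.int64(4)) (np.int64(463), np.int64(-109), np.int64(4)) (np.int64(462), np.int64(-104), np.int64(4)) (np.int64(461), np.int64(-99), np.int64(4)) (np.int64(460), np.int64(-94), np.int64(4)) (np.int64(459), np.int64(-90), np.int64(4)) (np.int64(458), np.int64(-85), np.int64(3)) 
(np.int64(466), np.int64(-117), np.int64(10)) (np.int64(465), np.int64(-113), np.int64(10)) (np.int64(464), np.int64(-109), np.int64(10)) (np.int64(463), np.int64(-104), np.int64(10)) (np.int64(462), np.int64(-99), np.int64(10)) (np.int64(461), np.int64(-94), np.int64(9)) (np.int64(460), np.int64(-90), np.int64(10)) (np.int64(461), np.int64(-85), np.int64(4)) 
(np.int64(466), np.int64(-117), np.int64(18)) (np.int64(465), np.int64(-113), np.int64(19)) (np.int64(464), np.int64(-108), np.int64(18)) (np.int64(463), np.int64(-104), np.int64(18)) (np.int64(462), np.int64(-99), 
[... 3096 characters left out ...]
12), np.int64(50)) (np.int64(476), np.int64(-109), np.int64(46)) (np.int64(483), np.int64(-104), np.int64(28)) (np.int64(482), np.int64(-100), np.int64(28)) (np.int64(481), np.int64(-95), np.int64(29)) (np.int64(480), np.int64(-90), np.int64(28)) (np.int64(472), np.int64(-89), np.int64(45)) (np.int64(470), np.int64(-86), np.int64(49)) 
(np.int64(475), np.int64(-112), np.int64(54)) (np.int64(476), np.int64(-109), np.int64(50)) (np.int64(486), np.int64(-104), np.int64(28)) (np.int64(485), np.int64(-99), np.int64(28)) (np.int64(484), np.int64(-94), np.int64(28)) (np.int64(483), np.int64(-90), np.int64(28)) (np.int64(472), np.int64(-89), np.int64(50)) (np.int64(470), np.int64(-87), np.int64(54))
```

View pics/w10.png

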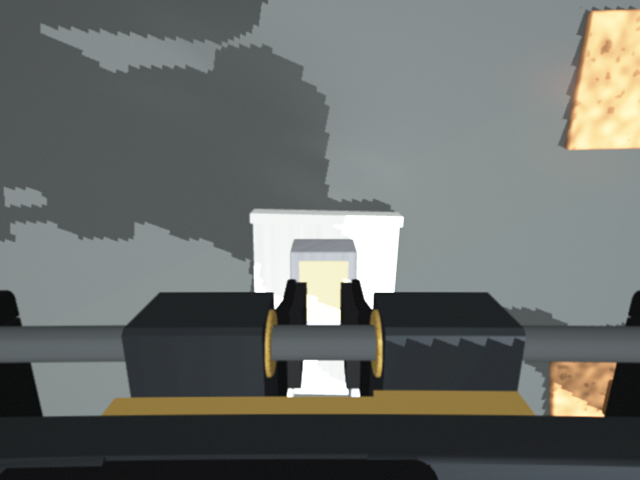

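```bash
python3 - <<'E'
from h import *
for f,tz,y0 in(('w1',226.5,0),('w7',196.9,0),('w8',110.6,0),('w9',15,0),('w10',15,0),('w2',136.9,0)):
    z=dict(np.load(f'pics/{f}.npz'));I=cv2.imread(f'pics/{f}.png')
    m=np.zeros((480,640),bool);m[275:395,195:445]=1
    m&=(I.max(2)<60)
    P,uv=cloud(z,z['d'],m)
    q=P[:,2]-tz
    k=(q>-8)
    P=P[k];uv=uv[k];q=q[k]
    o=np.argsort(q)[:6]
    print(f,tz,np.percentile(q,[0,1,5,20,50]).round(1),uv[o].tolist(),q[o].round(0))
E
```

```text
w1 226.5 [20.4 23.2 27.5 41.8 69.1] [[384, 283], [263, 283], [260, 283], [264, 283], [391, 283], [250, 280]] [20. 21. 21. 21. 21. 21.]
w7 196.9 [20.5 22.8 26.1 37.3 57.3] [[402, 283], [412, 280], [235, 280], [401, 283], [249, 283], [410, 280]] [21. 21. 21. 22. 22. 22.]
w8 110.6 [ 20.1  22.5  28.6  49.2 103.4] [[402, 282], [410, 279], [398, 282], [237, 279], [397, 282], [400, 282]] [20. 20. 20. 20. 20. 20.]
w9 15 [ 20.8  26.1  37.9  69.9 106.5] [[354, 283], [356, 283], [291, 283], [363, 280], [292, 283], [296, 283]] [21. 21. 21. 21. 21. 22.]
w10 15 [ 20.8  26.7  40.3  74.5 108.5] [[303, 283], [297, 283], [347, 283], [357, 280], [304, 283], [290, 280]] [21. 21. 21. 21. 21. 21.]
w2 136.9 [ 19.6  25.8  39.4  70.9 106.6] [[288, 282], [357, 282], [359, 282], [292, 282], [364, 279], [282, 279]] [20. 20. 20. 20. 20. 20.]
```

The depth shows the real fingertips about 20 mm above the reported TCP, the same in all six views. That explains why the fingers shut over the mould's top (z 28) without touching it. I'll allow for this offset, so true tip height is reported z + 20. Reopening and going lower.

>>> play_rows --pt "0 0 0.1 0" --pt "0 0 0 0" --pt "0 0 0 0" --pt "0 0 0 0" --pt "0 0 0 0" --pt "0 0 0 0" --claw 70

```text
t: 15.4
eef_pos: [482.8, -97.6, 20.0]
eef_rot: [3.142, -0.0, -2.938]
wrist_force: [-0.5, -0.4, 0.4]
gripper_width: 58.3
```

>>> play_rows --pt "0 0 -0.2 0" --pt "0 0 -0.2 0" --pt "0 0 -0.12 0" --pt "0 0 -0.1 0" --pt "0 0 0 0"

```text
t: 16.02
eef_pos: [482.6, -97.6, -11.4]
eef_rot: [3.142, -0.001, -2.938]
wrist_force: [-0.3, -0.3, -0.3]
gripper_width: 61.0
```

>>> play_rows --pt "0 0 0 0" --pt "0 0 0 0" --pt "0 0 0 0" --pt "0 0 0 0" --pt "0 0 0 0" --pt "0 0 0 0" --pt "0 0 0 0" --claw 0 --grip_force 40

```text
t: 16.9
eef_pos: [483.0, -97.5, -10.8]
eef_rot: [-3.142, 0.0, -2.938]
wrist_force: [-0.4, 0.1, 2.7]
gripper_width: 31.6
```

>>> play_rows --pt "0 0 0.4 0" --pt "0 0 0.8 0" --pt "0 0 0.8 0" --pt "0.05 -0.6 0.5 -0.04" --pt "0.05 -0.8 0.3 -0.05" --pt "0.06 -0.8 0 -0.05" --pt "0.06 -0.8 0 -0.05" --pt "0.06 -0.8 0 -0.05" --pt "0.06 -0.75 0 -0.05" --pt "0 0 0 0"

```text
t: 18.15
eef_pos: [499.3, -327.0, 127.8]
eef_rot: [3.141, -0.001, 3.052]
wrist_force: [-0.3, 0.8, -1.4]
gripper_width: 31.6
```

```bash
python3 wr.py w11
```

```text
18.15 [ 499.3 -327.   127.8] [ 3.141e+00 -1.000e-03  3.052e+00] [-0.3  0.8 -1.4] 31.6 [-0.31  0.4  -0.17 -0.   -1.01 -1.35]
```

View pics/w11.png

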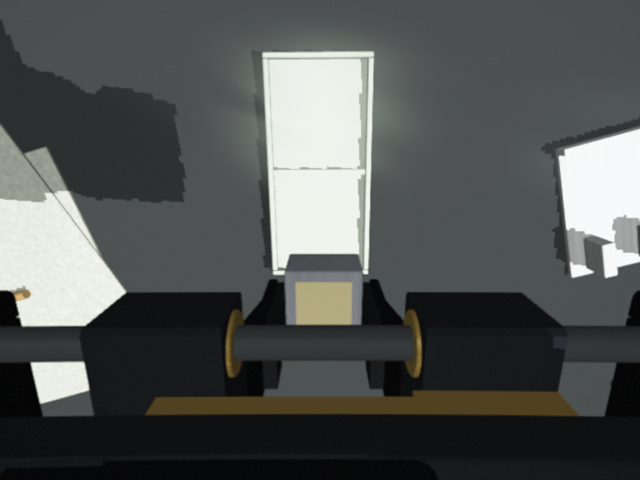

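```bash
python3 - <<'E'
from h import *
z=dict(np.load('pics/w11.npz'));I=cv2.imread('pics/w11.png').astype(int)
m=np.zeros((480,640),bool);m[45:253,240:390]=1
P,_=cloud(z,z['d'],m);q=P[(P[:,2]>8.5)&(P[:,2]<13)];print(len(q),*rect(q[:,:2]))
print(plane(z,[[263,53],[374,53],[369,274],[274,274]],10).round(1).tolist(),plane(z,[[273,169],[365,170]],8).round(1).tolist())
# mould held
m[:]=0;m[254:325,285:363]=1;m&=(I.max(2)>80)
P,_=cloud(z,z['d'],m);print(np.percentile(P[:,2],[1,50,99]).round(1));t=P[P[:,2]>np.percentile(P[:,2],99)-4];print(len(t),*rect(t[:,:2]))
E
```

```text
2667 [ 445.6 -325.7] [ 80.4 150.7] 85.4
[[368.1, -358.2, 10.0], [375.2, -279.4, 10.0], [543.0, -292.4, 10.0], [535.8, -371.8, 10.0]] [[449.7, -361.9, 8.0], [456.9, -290.4, 8.0]]
[  4.  166.3 167.9]
4240 [ 490.2 -326.1] [31.6 24.8] 84.8
```

>>> play_rows --pt "-0.5 0.03 0 0" --pt "-0.6 0.03 0 0" --pt "-0.6 0.03 -0.2 0" --pt "0 0 -0.6 0" --pt "0 0 -0.7 0" --pt "0 0 -0.6 0" --pt "0 0 -0.4 0" --pt "0 0 -0.1 0" --pt "0 0 0 0"

```text
t: 19.32
eef_pos: [415.1, -320.2, -0.7]
eef_rot: [-3.141, 0.0, 3.056]
wrist_force: [0.1, -0.4, -1.0]
gripper_width: 31.4
```

>>> play_rows --pt "0 -0.04 -0.08 0" --pt "0 0 -0.06 0" --pt "0 0 -0.04 0" --pt "0 0 -0.02 0" --pt "0 0 0 0"

```text
t: 19.95
eef_pos: [414.8, -322.6, -10.8]
eef_rot: [-3.142, -0.0, 3.055]
wrist_force: [-0.3, -0.1, 1.3]
gripper_width: 31.7
```

>>> play_rows --pt "0 0 0 0" --pt "0 0 0 0" --pt "0 0 0 0" --pt "0 0 0.2 0" --pt "0 0 0.6 0" --pt "0 0 0.9 0" --pt "0.2 0 0.9 0" --pt "0.5 0 0.3 0" --pt "0.9 0.2 0 0" --pt "0 0 0 0" --claw 45

```text
t: 21.2
eef_pos: [497.4, -312.2, 134.8]
eef_rot: [-3.141, 0.002, 3.058]
wrist_force: [-0.5, 0.3, 0.2]
gripper_width: 39.4
```

```bash
python3 wr.py w12
```

```text
21.2 [ 497.4 -312.2  134.8] [-3.141e+00  2.000e-03  3.058e+00] [-0.5  0.3  0.2] 39.4 [-0.28  0.37 -0.18  0.   -1.01 -1.37]
```

View pics/w12.png

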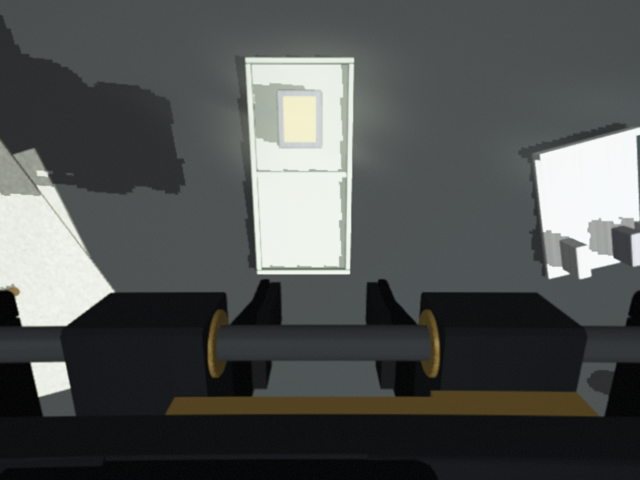

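The mould sits flat in the far compartment of the long tray (300,120). Next is the vial.

>>> play_rows --pt "0.39 0.61 0 0.166" --pt "0.39 0.61 0 0.166" --pt "0.39 0.61 0 0.166" --pt "0.39 0.61 0 0.166" --pt "0.39 0.61 0 0.166" --pt "0.39 0.61 0 0.166" --pt "0.39 0.61 0 0.166" --pt "0.39 0.61 0 0.166" --pt "0.39 0.61 0 0.166" --pt "0.39 0.61 0 0.166" --claw 65

```text
t: 22.5
eef_pos: [689.4, -7.3, 134.3]
eef_rot: [3.141, -0.0, -1.563]
wrist_force: [0.5, -1.4, -0.4]
gripper_width: 56.6
```

>>> play_rows --pt "0 0 0 0"

```text
t: 22.62
eef_pos: [689.9, -6.1, 133.6]
eef_rot: [3.141, 0.0, -1.566]
wrist_force: [-0.4, -0.7, -0.2]
gripper_width: 56.9
```

```bash
python3 wr.py w13
```

```text
22.62 [689.9  -6.1 133.6] [ 3.141  0.    -1.566] [-0.4 -0.7 -0.2] 56.9 [ 0.22  0.54  0.09 -0.   -1.12 -0.22]
```

View pics/w13.png

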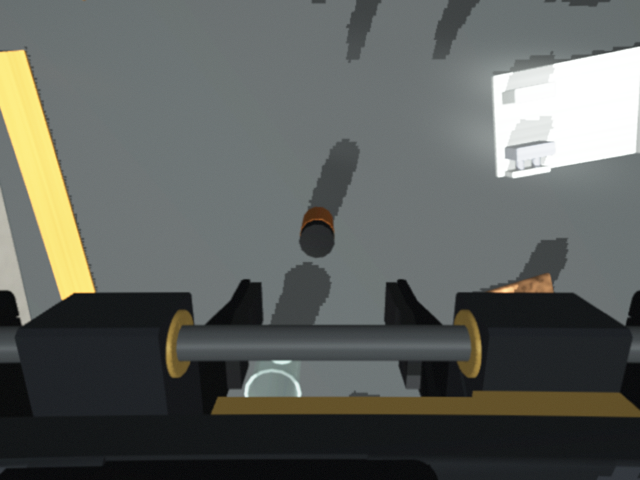

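```bash
python3 - <<'E'
from h import *
z=dict(np.load('pics/w13.npz'))
m=np.zeros((480,640),bool);m[195:265,290:345]=1
P,_=cloud(z,z['d'],m);q=P[(P[:,2]>59)&(P[:,2]<66)];print(len(q),*rect(q[:,:2]),q.mean(0))
m[:]=0;m[365:398,235:310]=1
P,_=cloud(z,z['d'],m);q=P[(P[:,2]>30)&(P[:,2]<75)];print(len(q),q.mean(0),q.min(0),q.max(0))
E
```

```text
949 [695.1  -8.4] [24.  24.2] 28.0 [695.07219368  -8.72658397  61.73005843]
1509 [729.45972266 111.73493931  52.80453622] [706.87960887  88.47731285  30.19494883] [750.33294609 128.32775517  69.1515895 ]
```

>>> play_rows --pt "0.1 -0.04 0 0" --pt "0 0 -0.5 0" --pt "0 0 -0.7 0" --pt "0 0 -0.7 0" --pt "0 0 -0.5 0" --pt "0 0 -0.17 0" --pt "0 0 0 0"

```text
t: 23.55
eef_pos: [694.9, -10.4, 5.7]
eef_rot: [3.141, -0.0, -1.569]
wrist_force: [-0.1, 0.6, -0.3]
gripper_width: 56.2
```

>>> play_rows --pt "0 0 0 0" --pt "0 0 0 0" --pt "0 0 0 0" --pt "0 0 0 0" --pt "0 0 0 0" --pt "0 0 0 0" --claw 0 --grip_force 25

```text
t: 24.3
eef_pos: [695.0, -9.5, 5.9]
eef_rot: [-3.141, -0.0, -1.568]
wrist_force: [-0.5, 0.8, 1.7]
gripper_width: 25.4
```

>>> play_rows --pt "0 0 0.3 0" --pt "0 0 0.7 0" --pt "-0.1 -0.2 0.8 0" --pt "-0.6 -0.8 0 0" --pt "-0.6 -0.9 0 0" --pt "-0.6 -0.9 0 0" --pt "-0.6 -0.9 0 0" --pt "-0.6 -0.9 0 0" --pt "-0.6 -0.9 0 0" --pt "-0.3 -0.93 0 0"

```text
t: 25.55
eef_pos: [493.5, -332.4, 96.8]
eef_rot: [-3.141, -0.0, -1.568]
wrist_force: [0.3, -0.2, 0.1]
gripper_width: 25.1
```

>>> play_rows --pt "0 0 0 0" --pt "0 0 0 0"

```text
t: 25.8
eef_pos: [495.0, -331.1, 96.0]
eef_rot: [-3.141, -0.0, -1.568]
wrist_force: [-0.4, -0.3, -0.8]
gripper_width: 25.1
```

```bash
python3 - <<'E'
from h import *
p,d=vision.camera('side');cv2.imwrite('pics/side4.png',p[:,:,::-1])
E
```

```text
(no output)
```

View pics/side4.png

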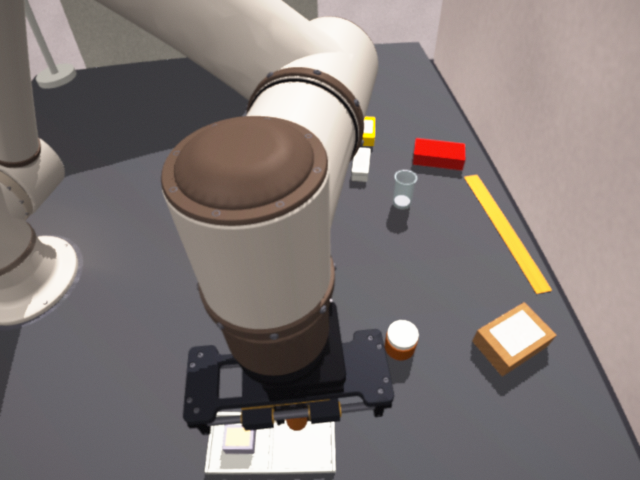

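Vial held over the long tray's near-right compartment, at about (297,422). Lowering to about 9.5.

>>> play_rows --pt "0 0 -0.5 0" --pt "0 0 -0.6 0" --pt "0 0 -0.4 0" --pt "0 0 -0.15 0" --pt "0 0 -0.06 0" --pt "0 0 0 0"

```text
t: 26.6
eef_pos: [495.6, -331.0, 10.7]
eef_rot: [-3.14, -0.001, -1.567]
wrist_force: [0.4, 0.6, 0.3]
gripper_width: 25.3
```

>>> play_rows --pt "0 0 -0.02 0" --pt "0 0 0 0"

```text
t: 26.85
eef_pos: [495.5, -331.3, 9.8]
eef_rot: [-3.14, -0.001, -1.568]
wrist_force: [0.0, -0.3, 1.7]
gripper_width: 24.9
```

>>> play_rows --pt "0 0 0 0" --pt "0 0 0 0" --pt "0 0 0 0" --pt "0 0 0.4 0" --pt "0 0 0.8 0" --pt "0 0 0.8 0" --pt "0 0.1 0.6 0" --pt "0.3 0.4 0 0" --pt "0.4 0.6 0 0" --pt "0.4 0.5 0 0" --claw 50

```text
t: 28.1
eef_pos: [550.2, -250.2, 139.2]
eef_rot: [-3.142, 0.0, -1.568]
wrist_force: [-0.3, -0.2, 0.0]
gripper_width: 43.5
```

>>> play_rows --pt "0.5 0.3 0 0" --pt "0.5 0.2 0 0" --pt "0.5 0.2 0 0" --pt "0.5 0.1 0 0" --pt "0.1 0.1 0 0" --pt "0 0 0 0" --claw 90

```text
t: 28.85
eef_pos: [654.4, -205.7, 138.5]
eef_rot: [3.14, 0.0, -1.568]
wrist_force: [-0.6, -0.4, 0.4]
gripper_width: 77.8
```

```bash
python3 wr.py w14
```

```text
28.85 [ 654.4 -205.7  138.5] [ 3.14   0.    -1.568] [-0.6 -0.4  0.4] 77.8 [-0.07  0.53  0.09 -0.   -1.13  0.07]
```

View pics/w14.png

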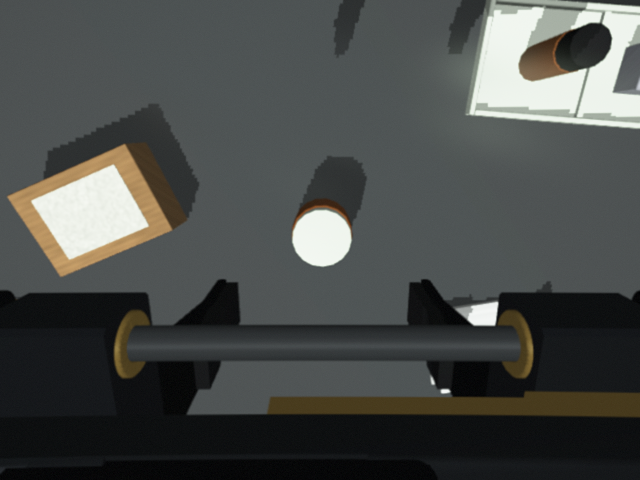

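```bash
python3 - <<'E'
from h import *
z=dict(np.load('pics/w14.npz'))
m=np.zeros((480,640),bool);m[190:270,285:360]=1
P,_=cloud(z,z['d'],m);q=P[(P[:,2]>40)&(P[:,2]<47)];print(len(q),*rect(q[:,:2]),np.median(q[:,2]))
m[:]=0;m[140:280,5:190]=1
P,_=cloud(z,z['d'],m);q=P[P[:,2]>8];print(np.percentile(q[:,2],99),*rect(q[:,:2]),q[:,0].min())
m[:]=0;m[0:90,510:615]=1
P,_=cloud(z,z['d'],m);q=P[(P[:,2]>62)&(P[:,2]<72)];print('vial',len(q),*rect(q[:,:2]),np.median(q[:,2]))
E
```

```text
2613 [ 655.8 -203.3] [44.1 44. ] 0.1 42.78006096403036
36.787676886164284 [ 830.1 -220.5] [101.7  70.3] 22.7 770.9288921519019
vial 1640 [ 496.2 -329.7] [25.2 24.6] 45.9 65.75884769110823
```

>>> play_rows --pt "0.03 0.04 -0.3 0" --pt "0 0 -0.7 0" --pt "0 0 -0.7 0" --pt "0 0 -0.7 0" --pt "0 0 -0.4 0" --pt "0 0 -0.12 0" --pt "0 0 0 0"

```text
t: 29.78
eef_pos: [656.1, -204.2, -7.1]
eef_rot: [3.141, -0.0, -1.568]
wrist_force: [0.4, 0.9, -0.0]
gripper_width: 78.0
```

>>> play_rows --pt "0 0 0 0" --pt "0 0 0 0" --pt "0 0 0 0" --pt "0 0 0 0" --pt "0 0 0 0" --pt "0 0 0 0" --claw 0 --grip_force 35

```text
t: 30.52
eef_pos: [656.3, -204.1, -6.6]
eef_rot: [3.141, -0.0, -1.568]
wrist_force: [-1.2, 0.7, 3.8]
gripper_width: 47.3
```

>>> play_rows --pt "0 0 0.4 0" --pt "0 0 0.8 0" --pt "0 0 0.9 0" --pt "0 0.3 0.8 0" --pt "-0.2 0.8 0.2 0" --pt "-0.3 0.9 0 0" --pt "-0.3 0.9 0 0" --pt "-0.3 0.9 0 0" --pt "-0.3 0.9 0 0" --pt "-0.3 0.9 0 0"

```text
t: 31.78
eef_pos: [571.1, 77.4, 149.3]
eef_rot: [-3.14, 0.001, -1.568]
wrist_force: [0.1, 1.1, -1.2]
gripper_width: 47.3
```

>>> play_rows --pt "-0.3 0.9 0 -0.03" --pt "-0.3 0.9 0 -0.03" --pt "-0.3 0.9 0 -0.03" --pt "-0.3 0.9 0 -0.03" --pt "-0.3 0.9 0 -0.03" --pt "-0.28 0.9 0 -0.02" --pt "0 0.4 0 0" --pt "0 0 0 0"

```text
t: 32.78
eef_pos: [482.5, 367.1, 148.4]
eef_rot: [-3.141, 0.001, -1.736]
wrist_force: [0.4, -0.3, -1.0]
gripper_width: 47.3
```

```bash
python3 wr.py w15
```

```text
32.77 [482.5 367.1 148.4] [-3.141e+00  1.000e-03 -1.736e+00] [ 0.4 -0.3 -1. ] 47.3 [ 0.92  0.39 -0.12  0.   -1.06 -1.08]
```

View pics/w15.png

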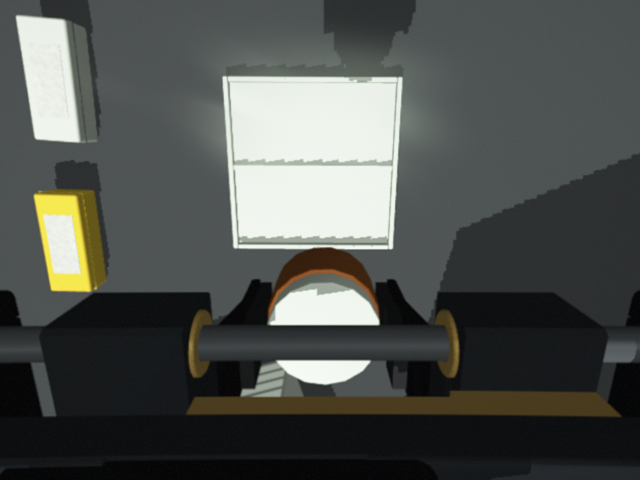

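```bash
python3 - <<'E'
from h import *
z=dict(np.load('pics/w15.npz'));I=cv2.imread('pics/w15.png').astype(int)
c=plane(z,[[223,77],[403,77],[393,249],[234,248]],10);print(c.round(1).tolist(),c.mean(0))
d=plane(z,[[233,164],[394,165]],8);print(d.round(1).tolist(),d.mean(0),np.degrees(np.arctan2(*(d[0]-d[1])[[1,0]])))
w=(I.min(2)>110);w[:60]=0;w[246:]=0;w[:,:205]=0;w[:,420:]=0
k=max(cv2.findContours(w.astype(np.uint8),0,2)[0],key=len)[:,0];print(*rect(plane(z,k,8)[:,:2]))
m=np.zeros((480,640),bool);m[10:145,15:98]=1
P,_=cloud(z,z['d'],m);q=P[(P[:,2]>22)&(P[:,2]<30)];print('slide',*rect(q[:,:2]))
E
```

```text
[[540.7, 241.0, 10.0], [403.3, 263.9, 10.0], [426.7, 401.4, 10.0], [564.3, 377.4, 10.0]] [483.75704696 320.92069043  10.        ]
[[549.0, 306.7, 8.0], [417.3, 329.5, 8.0]] [483.11494052 318.07573604   8.        ] -9.83943356578847
[482.  319.4] [138.1 154.6] 80.2
slide [662.7 226.6] [84.4 36.1] 76.7
```

>>> play_rows --pt "0.14 -0.23 -0.2 0" --pt "0 0 -0.7 0" --pt "0 0 -0.8 0" --pt "0 0 -0.7 0" --pt "0 0 -0.4 0" --pt "0 0 -0.1 0" --pt "0 0 0 0"

```text
t: 33.7
eef_pos: [490.0, 353.5, 3.2]
eef_rot: [-3.141, -0.0, -1.739]
wrist_force: [-0.4, -0.3, -1.0]
gripper_width: 47.4
```

>>> play_rows --pt "0 0.04 -0.06 0" --pt "0 0 -0.04 0" --pt "0 0 -0.02 0" --pt "0 0 0 0"

```text
t: 34.2
eef_pos: [489.4, 356.7, -2.6]
eef_rot: [-3.141, 0.0, -1.737]
wrist_force: [0.7, -0.8, 0.4]
gripper_width: 47.0
```

>>> play_rows --pt "0 0 -0.02 0" --pt "0 0 0 0"

```text
t: 34.45
eef_pos: [489.5, 356.7, -2.6]
eef_rot: [-3.141, 0.0, -1.737]
wrist_force: [-3.5, -1.1, 6.3]
gripper_width: 47.1
```

>>> play_rows --pt "0 0 0 0" --pt "0 0 0 0" --pt "0 0 0 0" --pt "0 0 0.4 0" --pt "0 0 0.8 0" --pt "0 0 0.9 0" --pt "0.2 -0.1 0.7 0" --pt "0.6 -0.5 0 -0.02" --pt "0.7 -0.5 0 -0.02" --pt "0.7 -0.5 0 -0.02" --claw 72

```text
t: 35.7
eef_pos: [600.2, 275.8, 136.0]
eef_rot: [3.142, 0.0, -1.798]
wrist_force: [0.4, 0.2, 0.1]
gripper_width: 62.6
```

>>> play_rows --pt "0.7 -0.5 0 0" --pt "0.54 -0.5 0 0" --pt "0 0 0 0"

```text
t: 36.08
eef_pos: [662.7, 224.2, 134.9]
eef_rot: [3.141, -0.001, -1.802]
wrist_force: [0.2, -0.1, 1.3]
gripper_width: 62.7
```

```bash
python3 wr.py w16; python3 - <<'E'
from h import *
p,d=vision.camera('side');cv2.imwrite('pics/side5.png',p[:,:,::-1])
E
```

```text
36.08 [662.7 224.2 134.9] [ 3.141e+00 -1.000e-03 -1.802e+00] [ 0.2 -0.1  1.3] 62.7 [ 0.56  0.56  0.12  0.   -1.14 -0.79]
```

View pics/w16.png

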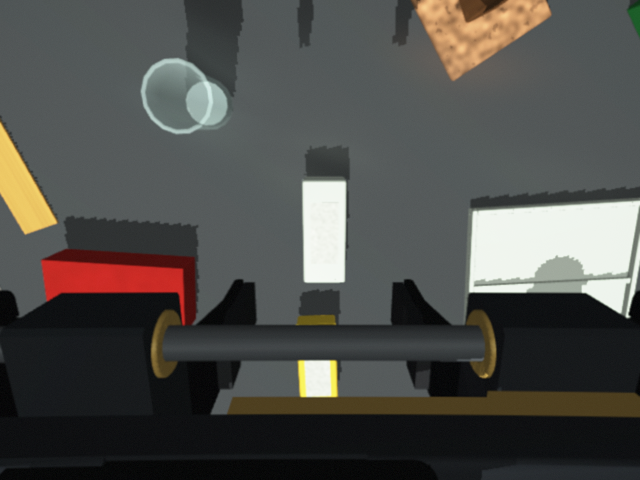

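View pics/side5.png

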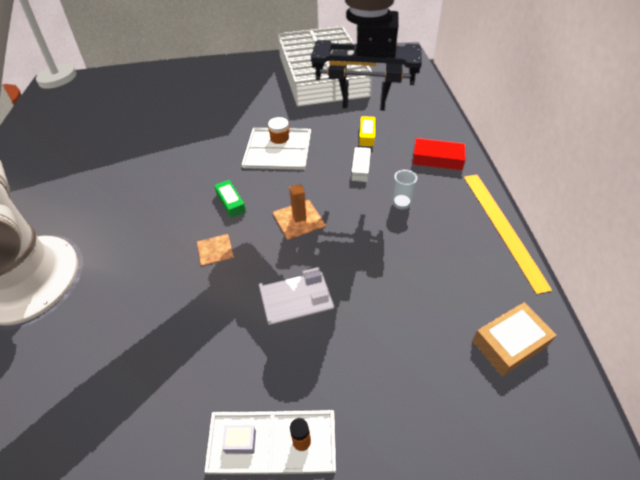

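The jar sits in the square tray, and the mould and vial in the long tray. The slide box is at (324,230) in the wrist view. I'll measure it, and check the red box for clearance.

```bash
python3 - <<'E'
from h import *
z=dict(np.load('pics/w16.npz'));I=cv2.imread('pics/w16.png').astype(int)
m=np.zeros((480,640),bool);m[170:290,290:360]=1
P,_=cloud(z,z['d'],m);q=P[(P[:,2]>23)&(P[:,2]<30)];print('slide',*rect(q[:,:2]),np.median(q[:,2]))
m[:]=0;m[240:330,30:205]=1;m&=(I[...,2]>I[...,1]+60)
P,_=cloud(z,z['d'],m);print('red',P.min(0),P.max(0))
m[:]=0;m[50:140,130:235]=1
P,_=cloud(z,z['d'],m);q=P[P[:,2]>60];print('stain',*rect(q[:,:2]),q[:,2].max())
E
```

```text
slide [663.  226.2] [83. 34.] 76.8 25.90951988619965
red [686.69713343 172.54041464  -1.97153729] [920.23795878 274.8596926  239.53772508]
stain [728.4 111. ] [42.8 42.5] 12.3 69.87067815089243
```

```bash
python3 - <<'E'
from h import *
info=vision.camera_info('side');d=np.load('pics/side0_d.npy');I=cv2.imread('pics/side0.png').astype(int)
m=(I[...,2]>I[...,1]+90)&(I[...,2]>I[...,0]+90);m[:130]=0;m[175:]=0;m[:,:405]=0
P,_=cloud(info,d,m&(I[...,1]<40));print(len(P),np.percentile(P,[2,98],axis=0).round(0))
E
```

```text
1030 [[784. 199.   8.]
 [888. 272.  32.]]
```

>>> play_rows --pt "0 0.04 -0.3 0" --pt "0 0 -0.7 0" --pt "0 0 -0.7 0" --pt "0 0 -0.7 0" --pt "0 0 -0.4 0" --pt "0 0 -0.1 0" --pt "0 0 0 0"

```text
t: 37.05
eef_pos: [661.9, 229.0, -8.3]
eef_rot: [-3.14, 0.001, -1.797]
wrist_force: [-0.2, -0.4, -0.1]
gripper_width: 62.5
```

>>> play_rows --pt "0 0 0 0" --pt "0 0 0 0" --pt "0 0 0 0" --pt "0 0 0 0" --pt "0 0 0 0" --pt "0 0 0 0" --claw 0 --grip_force 35

```text
t: 37.8
eef_pos: [661.8, 228.5, -8.5]
eef_rot: [-3.141, 0.0, -1.798]
wrist_force: [0.2, 0.4, 3.1]
gripper_width: 33.6
```

>>> play_rows --pt "0 0 0.4 0" --pt "0 0 0.8 0" --pt "0 0 0.9 0.1" --pt "-0.3 0.1 0.7 0.17" --pt "-0.5 0.15 0 0.17" --pt "-0.5 0.15 0 0.17" --pt "-0.5 0.15 0 0.17" --pt "-0.5 0.15 0 0.17" --pt "-0.5 0.15 0 0.17" --pt "-0.5 0.15 0 0.17"

```text
t: 39.05
eef_pos: [495.5, 278.6, 132.0]
eef_rot: [-3.141, -0.0, -0.502]
wrist_force: [0.4, 0.9, -0.7]
gripper_width: 33.5
```

>>> play_rows --pt "-0.43 0.14 0 0.17" --pt "0 0 0 0.172" --pt "0 0 0 0" --pt "0 0 0 0"

```text
t: 39.55
eef_pos: [475.0, 285.4, 131.5]
eef_rot: [-3.141, -0.0, -0.169]
wrist_force: [-1.2, 0.1, -0.1]
gripper_width: 33.8
```

```bash
python3 wr.py w17; python3 - <<'E'
from h import *
p,d=vision.camera('scene');cv2.imwrite('pics/scene6.png',p[:,:,::-1]);np.save('pics/scene6_d.npy',d)
E
```

```text
39.55 [475.  285.4 131.5] [-3.141 -0.    -0.169] [-1.2  0.1 -0.1] 33.8 [ 0.83  0.33 -0.27 -0.   -0.97  0.57]
```

View pics/scene6.png

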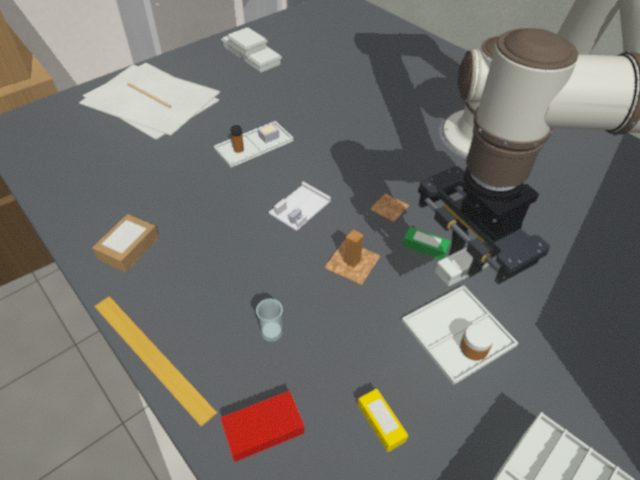

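View pics/w17.png

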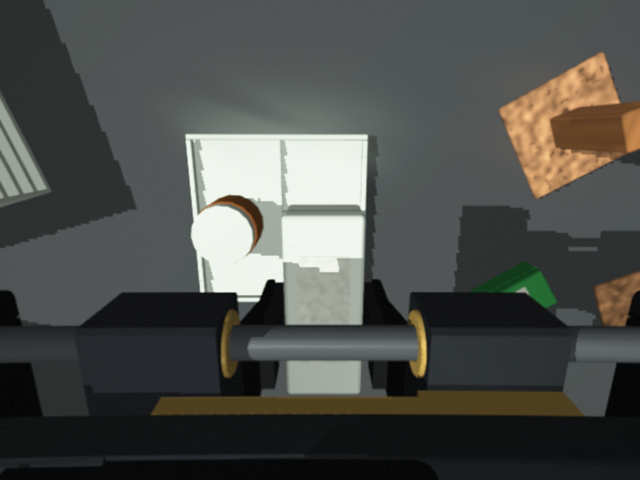

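```bash
python3 - <<'E'
from h import *
z=dict(np.load('pics/w17.npz'))
c=plane(z,[[186,135],[368,135]],10);print('far edge',c.round(1).tolist(),c.mean(0).round(1))
print('div',plane(z,[[282,138],[283,200]],8).round(1).tolist())
m=np.zeros((480,640),bool);m[190:270,185:268]=1
P,_=cloud(z,z['d'],m);q=P[(P[:,2]>44)&(P[:,2]<52)];print('jar',*rect(q[:,:2]),np.median(q[:,2]))
m[:]=0;m[200:292,275:370]=1
P,_=cloud(z,z['d'],m);q=P[(P[:,2]>157)&(P[:,2]<172)];print('box top',*rect(q[:,:2]),np.median(q[:,2]))
q=P[(P[:,2]>138)&(P[:,2]<157)];print('face',q.mean(0))
O=np.array([483.4,320]);R=np.array([[.986,-.168],[.168,.986]])
for p in [(489.6,356.5),tuple(c.mean(0)[:2])]: print(R@(np.array(p)-O))
E
```

```text
far edge [[564.1, 376.6, 10.0], [541.0, 239.5, 10.0]] [552.6 308.   10. ]
div [[549.9, 305.0, 8.0], [502.4, 313.8, 8.0]]
jar [490.4 357.3] [44.9 43.8] 76.8 46.787714456876174
box top [502.  281.5] [41.6 35. ] 80.6 165.80025492873926
face [514.18265803 279.3161324  150.42356747]
[-1.88000e-02  3.70306e+01]
[70.1989897  -0.19969265]
```

>>> play_rows --pt "0.06 0 -0.3 0" --pt "0 0 -0.7 0" --pt "0 0 -0.7 0" --pt "0 0 -0.6 0" --pt "0 0 -0.25 0" --pt "0 0 -0.06 0" --pt "0 0 0 0"

```text
t: 40.52
eef_pos: [478.5, 285.9, 1.2]
eef_rot: [-3.141, -0.001, -0.166]
wrist_force: [0.4, 0.8, -0.2]
gripper_width: 33.3
```

>>> play_rows --pt "0 0 -0.04 0" --pt "0 0 -0.02 0" --pt "0 0 0 0"

```text
t: 40.9
eef_pos: [478.0, 285.5, -2.1]
eef_rot: [-3.141, -0.0, -0.166]
wrist_force: [-0.4, -0.2, -1.3]
gripper_width: 33.8
```

>>> play_rows --pt "0 0 -0.03 0" --pt "0 0 -0.02 0" --pt "0 0 0 0"

```text
t: 41.28
eef_pos: [477.9, 285.4, -4.5]
eef_rot: [-3.142, -0.0, -0.166]
wrist_force: [-2.0, 0.4, 3.8]
gripper_width: 33.8
```

>>> play_rows --pt "0 0 0 0" --pt "0 0 0 0" --pt "0 0 0 0" --pt "0 0 0.3 0" --pt "0 0 0.8 0" --pt "0 0 0.9 0" --pt "0 0 0.9 0" --pt "-0.3 0 0.8 0" --pt "-0.3 0 0.3 0" --pt "0 0 0 0" --claw 48

```text
t: 42.52
eef_pos: [447.2, 285.6, 196.2]
eef_rot: [-3.139, -0.001, -0.165]
wrist_force: [-0.3, -0.2, -0.4]
gripper_width: 41.6
```

```bash
python3 wr.py w18; python3 - <<'E'
from h import *
for n in('scene','side'):
    p,d=vision.camera(n);cv2.imwrite(f'pics/{n}7.png',p[:,:,::-1]);np.save(f'pics/{n}7_d.npy',d)
E
```

```text
42.52 [447.2 285.6 196.2] [-3.139e+00 -1.000e-03 -1.650e-01] [-0.3 -0.2 -0.4] 41.6 [ 0.87  0.23 -0.23 -0.   -1.11  0.53]
```

View pics/w18.png

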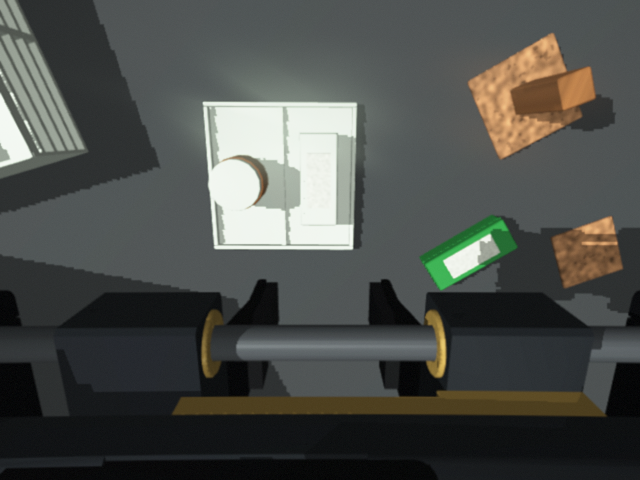

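View pics/side7.png

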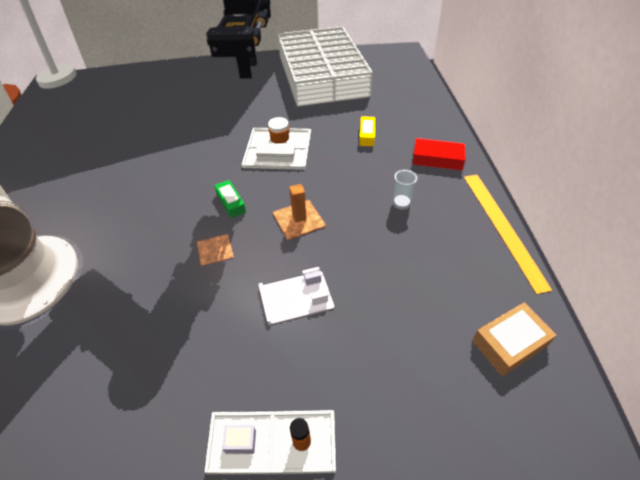

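Everything is where it should be in both views. One numeric check of positions and heights before handing in.

```bash
python3 - <<'E'
from h import *
z=dict(np.load('pics/w18.npz'));info=vision.camera_info('side');d=np.load('pics/side7_d.npy')
def R(i,dd,r,a,b):
    m=np.zeros((480,640),bool);m[r[1]:r[3],r[0]:r[2]]=1
    P,_=cloud(i,dd,m);q=P[(P[:,2]>a)&(P[:,2]<b)];A=np.c_[q[:,:2]-q[:,:2].mean(0),np.ones(len(q))];s=np.linalg.lstsq(A,q[:,2],rcond=None)[0]
    return q,len(q),*rect(q[:,:2]),np.median(q[:,2]).round(1),'slope',s[:2].round(3)
print('jar',*R(z,z['d'],(205,150,270,215),44,52)[1:])
print('slide',*R(z,z['d'],(292,125,345,232),26,34)[1:])
print('block',*R(z,z['d'],(500,60,600,125),76,86)[1:])
print('mould',*R(info,d,(220,422,258,455),24,33)[1:])
print('vial',*R(info,d,(288,415,314,455),62,70)[1:])
print('stain',*R(info,d,(390,168,420,212),60,75)[1:])
O=np.array([483.4,320]);T=np.array([[.986,-.168],[.168,.986]])
print(arm.read_state()['t'])
E
```

```text
jar 2104 [490.  357.3] [44.4 44.1] 56.1 46.8 slope [ 0.002 -0.   ]
slide 3436 [479.7 284.9] [33.8 83.8] 80.8 29.9 slope [-0.001  0.001]
block 1264 [520.   89.2] [24.4 24.9] 9.8 79.7 slope [-0.005 -0.031]
mould 753 [ 413.  -322.5] [32.4 40.5] 84.4 28.0 slope [-0.002 -0.001]
vial 328 [ 495.7 -329.7] [24.4 24. ] 44.9 65.7 slope [-0.011  0.008]
stain 191 [727.8 110.5] [44.1 40.3] 77.8 65.8 slope [-0.01  -0.002]
42.675
```

```bash
python3 -c "
from rig import arm
print(arm.finish_job())"
```

```text
the job is handed in; nothing more can be done
None
```

I made up both kits and handed the job in at about 43 s. My last checks showed everything in place, but no verdict is reported.

**What I did:**
- **Mould:** I knocked it clear of the cheeks with the held block (7.7 N measured mid-push), to rack x of about -21 mm. I stood the block back on the larger cork mat before lifting the mould out.
- **Long tray:** it holds the mould and the vial, one in each compartment.
- **Square tray:** it holds the jar and the white slide box, one in each compartment.

**Last checks (camera depth):**

| Item | Top height measured / expected (mm) | Position |
|---|---|---|
| Jar | 46.8 / 47 | inside its compartment, level |
| Slide box | 29.9 / 30 | inside its compartment, level |
| Mould | 28.0 / 28 | inside its compartment, level |
| Vial | 65.7 / 66 | inside its compartment, level |
| Block | 79.7 / 80 | about 3 mm from the mat's centre |
| Staining jar | – | standing, within about 2 mm of where it began |

**What disagreed:**
- **Fingertip position:** the real fingertips are about 20 mm short of the reported TCP, seen in six wrist views. Because of this, my first grasp on the mould, by then clear of the cheeks, closed over its top without touching it. I corrected for the offset from then on.
- **Block tilt:** the depth fit of the block's top gave a slope of 0.03. I put this down to edge noise; it is well below the 0.12 rad limit.

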